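# Sort cast clay pieces into trays under the drying rack

### The job

Sort the three cast clay pieces from the bench into the two trays under the pipe rack: the two round stems into the tray that has a round sample stem at the back, the flat bracket into the tray that has a sample bracket. Stand each one upright on the plaster floor; the clay is still soft, so grip it lightly and set it down gently, feeling for the floor, and leave the cup, the brush and the plaster mould where they are.

Things in the scene. Friction and masses are not known exactly. Their poses are not given: they have to be found in the camera images.
- stem_a: loose round stem of brown clay, about 0.13 kg, standing upright: a plain round foot 44 mm across and 12 mm high, then a round shaft 32 mm across, 80 mm high in all. Origin: centre of the underside, z up along it
- stem_b: loose round stem of brown clay, about 0.13 kg, standing upright: a plain round foot 44 mm across and 12 mm high, then a round shaft 32 mm across, 80 mm high in all. Origin: centre of the underside, z up along it (same as stem_a)
- bracket: loose flat bracket of brown clay with a rounded top, about 0.13 kg, standing upright: foot 54 (x) x 44 (y) mm and 12 mm high, above it a slab 46 mm wide in x and 22 mm thick in y, 80 mm high in all, with two dark round marks on each face. Origin: centre of the underside, z up; grip it across its y
- tray_round: fixed wooden tray, 142 (x) x 202 (y) mm, walls 6 mm, rim 26 mm high; origin at the centre of its underside on the bench, x away from the robot. White plaster floor from x = -64 to +21 mm, its top 7 to 19 mm above the bench, different each time and not told: feel for it. A fixed sample round stem, 80 mm high, stands at x = 36, y = 0. Room for pieces at x = -25, y = -42 to 42 mm
- tray_bracket: fixed wooden tray, 142 (x) x 202 (y) mm, walls 6 mm, rim 26 mm high; origin at the centre of its underside on the bench, x away from the robot. White plaster floor from x = -64 to +21 mm, its top 7 to 19 mm above the bench, different each time and not told: feel for it. A fixed sample bracket, 80 mm high, stands at x = 36, y = 0. Room for pieces at x = -25, y = -42 to 42 mm
- rack: fixed rack over both trays: three blue pipes, 22 mm thick, along its y, 720 mm long, at x = -55, +10, +75 mm, undersides 264 mm above the bench, 43 mm free between them: the tool must come in tilted under the front pipe from the robot's side. Grey posts 24 mm square at y = -345 and +345 mm. Origin on the bench, mid-width; x away from the robot
- cup: bystander: steel cup, 76 mm wide, 85 mm high, origin at the centre of its underside
- brush: bystander: brush lying on the bench, origin under it, handle to its -x
- mould: bystander: white plaster mould, 100 x 75 x 110 mm high, origin at the centre of its underside

How it is judged (in metres and radians):
At the end, for the whole second after the job is handed in: Both stems stand in the tray with the sample stem, the bracket in the tray with the sample bracket: each centre within 58 mm (x) and 90 mm (y) of the tray's middle, foot 2 to 24 mm above the bench, upright within 0.1 rad, at rest and released (x of stem_a in the frame of tray_round between -0.058 and 0.058 m and y of stem_a in the frame of tray_round between -0.09 and 0.09 m and z of stem_a in the frame of tray_round between 0.002 and 0.024 m and angle between each of stem_a, stem_b, bracket's own z axis and vertical below 0.1 rad and linear speed of each of stem_a, stem_b, bracket below 0.02 m/s and contact force between the fingers and stem_a below 0.05 N and x of stem_b in the frame of tray_round between -0.058 and 0.058 m and y of stem_b in the frame of tray_round between -0.09 and 0.09 m and z of stem_b in the frame of tray_round between 0.002 and 0.024 m and contact force between the fingers and stem_b below 0.05 N and x of bracket in the frame of tray_bracket between -0.058 and 0.058 m and y of bracket in the frame of tray_bracket between -0.09 and 0.09 m and z of bracket in the frame of tray_bracket between 0.002 and 0.024 m and contact force between the fingers and bracket below 0.05 N); the robot touches nothing.
It fails at once if a clay piece is squeezed or struck by the fingers with more than 60 N, both fingers together (contact force between the fingers and stem_a above 60 N or contact force between the fingers and stem_b above 60 N or contact force between the fingers and bracket above 60 N).
It fails at once if a clay piece is set down or knocked on a tray with more than 60 N (contact force between any of stem_a, stem_b, bracket and tray_round above 60 N or contact force between any of stem_a, stem_b, bracket and tray_bracket above 60 N).
It fails at once if a clay piece is dropped: it moves at over 0.3 m/s with no finger on it, as when let go more than 4 mm above its floor ((linear speed of stem_a above 0.3 m/s and contact force between the fingers and stem_a below 0.05 N) or (linear speed of stem_b above 0.3 m/s and contact force between the fingers and stem_b below 0.05 N) or (linear speed of bracket above 0.3 m/s and contact force between the fingers and bracket below 0.05 N)).
It fails at once if the cup, the brush or the plaster mould is moved by more than 40 mm (distance of any of cup, brush, mould from where it was at the start of the episode above 0.04 m).
It also fails if it takes over 72 s, if anything falls off the work surface, if the arm or the gripper's body presses on something with over 40 N, if the wrist force passes 120 N, or if a joint passes its speed limit or range.

### The arm

A 6-joint arm with a two-finger parallel gripper is mounted at the origin on the work surface. World frame = base frame: x ahead of the robot, y to its left, z up, the work surface at z = 0. Lengths are in mm, angles in degrees, forces in N, time in s.
With the tool pointing down it reaches from about 350 to 850 mm from the base axis. Payload 8.1 kg.
Tool frame: the origin (TCP) lies on the centre line of the jaws, within the pads' length; the fingertips stand 14 mm ahead of it and the grasp point (between the pads) lies 5 mm behind it; z points along the fingers, y is the line along which they close (so a half turn about z gives the same grasp; the last joint's range is limited). The gripper opens to 85 mm and grips with 20 to 120 N. Pads are 22 mm wide; open, the fingers measure 114 mm over their backs; the gripper's body (76 mm by 85 mm) begins 54 mm behind the grasp point. The pads swing forward as they close: fully open they stand 13 mm farther back than shut.
Start: joints at [69.878, 7.471, 85.268, -0, 87.261, -4.893], TCP at [157.587, 578.94, 245.292] pointing down, gripper open.
Joint ranges: [-169.43, 169.43], [-51.17, 129.36], [1.28, 143.12], [-76.62, 256.62], [0, 156.53], [-152.29, 152.29]. Speed limits (degrees/s): [136.94, 136.94, 159.86, 180, 180, 180].

### API

Orientations are given as [roll, pitch, yaw] about the fixed x, y, z axes, in that order (R = Rz(yaw) Ry(pitch) Rx(roll)).
In Python, from bench import sense, snapshot, camera_info, hand_in gives the robot as it stands. The module is installed in compiled form; this text tells all that it offers.
- The arm moves only by the tool apply_moves, never from a script. Its argument "deltas" is a list of rows, each a list of 7 numbers: the shift along the tool's x, y, z scaled (see below), then the turn, a rotation vector about the tool's x, y, z scaled (see below), then the opening, from 0 (shut) to 1 (fully open). In form: [[dx, dy, dz, ax, ay, az, claw], ...]. A call has 1 to 8 rows; each row shifts and turns the commanded pose from where the row before left it, along the tool's axes as they then stand; what a row does not reach is not made up. The controller multiplies each number of a shift by 0.03 m and each number of a turn by 0.08 rad. A row lasts 1/8 s, in which the tool goes at most 62.5 mm and 10.7 degrees, less where a joint would pass 70% of its speed; a pose out of reach is approached as far as the arm can. A call with a number of a shift or a turn outside -1 to 1 is refused whole. A call with a gripper value outside its range is refused whole. The fingers move at their own pace and stop on an object; "grip_force" is the grip in N (left out, the last holds). Time passes only in rows, so rows that do not move let the fingers close. It gives the time, the measured TCP pose, the force, the opening and the grip force at its end, in the units of the state.
- sense(): the state, without advancing time (a new reading comes with each control period).
- snapshot(name): name is "scene" or "top"; returns the picture (420x560x3 uint8, red, green, blue); there is no depth.
- camera_info(name): a dict with "vertical_fov" (degrees; the focal length in pixels is half the picture's height over the tangent of half this angle, whatever the lens; pixels are square), "cx", "cy" (the principal point, pixels), "k1" (the pictures are not rectified: a ray, as slopes to the right and down, at radius r is drawn at 1 + k1 r^2 times it, then the intrinsics apply), "origin" and "rotation" of the camera in the world. Camera axes: x right, y up, looking along -z (the intrinsics and any distortion apply to the point x, -y, -z); pixel columns grow to the right and rows downward; lengths in mm; the calibration is good to about 2 mm. A picture is of the moment at which its call begins. camera_info takes no time and is no camera call.
- hand_in(): hands the job in; it is judged then, once.
The state is a dict: "time": time; "joint_pos": joint angles; "qd": joint speeds; "joint_efforts": joint torques, N m; "tool_pos": TCP position; "tcp_rot": TCP orientation; "ft_force": force on the tool from outside, world axes, zero at the start; "wrist_torque": the same for the moment, N m; "finger_gap": finger opening in mm; "grip_force": force on a finger pad.
Only numpy, scipy, OpenCV 4.12 (cv2) and the standard library are available. Lean on these libraries where they do the work, as an engineer would, in place of code of your own. Each camera call takes 0.05 s, during which the arm holds its last target. There are 200 camera calls.

## Working session

There is one attempt and no reset: what is moved stays moved. The work goes in short steps, Python scripts to look and compute and a tool call to move; the robot and the scene stay as the last step left them, time stands still between calls to the robot, and variables do not carry over. Pictures are saved under pics/ and viewed, at most 12 in all, crops included, and the job is handed in when it is done.

Besides the shell and the picture viewer there is one more tool, called after ">>>" as name(argument=value, ...) on one line, values as JSON. apply_moves: Moves the arm, as the interface text tells. Its arguments: {"type":"object","properties":{"deltas":{"type":"array"},"grip_force":{"type":"number"}},"required":["deltas"]}

```bash
mkdir -p pics
python3 - <<'E'
from bench import *
import cv2
for n in("scene","top"):
    cv2.imwrite(f"pics/{n}0.png",snapshot(n)[:,:,::-1]); print(n,camera_info(n))
print(sense())
E
```

```text
scene {'vertical_fov': 55.13801661371399, 'cx': 279.11551438471156, 'cy': 207.21760319701437, 'k1': -0.0289191065925088, 'origin': array([ 804.4325025 , -507.53977553,  904.53098244]), 'rotation': array([ 3.63529433e+01, -1.43180693e-02,  2.89221619e+01])}
top {'vertical_fov': 47.39018742702646, 'cx': 280.21866881604825, 'cy': 204.6920465256485, 'k1': 0.04893200076107024, 'origin': array([ 281.21714331,   27.56386635, 1252.45196739]), 'rotation': array([ 1.10640198e+01, -8.55069030e-02, -9.08371547e+01])}
{'time': 0.1, 'joint_pos': array([ 6.98770982e+01,  7.50850823e+00,  8.53233352e+01,  3.70964776e-04,
        8.72620719e+01, -4.89510532e+00]), 'qd': array([-0.20117046, -0.08362304, -0.11438034, -0.04821198, -0.03401809,
        0.04562225]), 'joint_efforts': array([ 5.09225993e-04, -5.70956290e+01, -5.01937938e+01, -2.94465535e-04,
        8.20076675e-03,  5.43186820e-05]), 'tool_pos': array([157.42827959, 578.48941196, 244.37017931]), 'tcp_rot': array([-1.79906459e+02, -8.38311889e-03,  1.64772179e+02]), 'ft_force': array([-0.70016493, -0.42398302, -0.93389835]), 'wrist_torque': array([-0.01227691, -0.00210871,  0.07585407]), 'grip_force': 0.0, 'finger_gap': 85.83770220672358}
```

View pics/scene0.png

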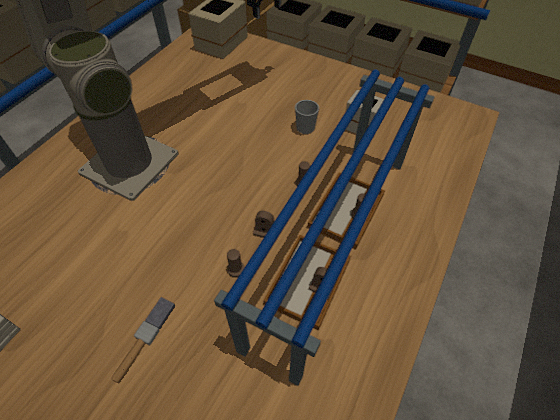

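View pics/top0.png

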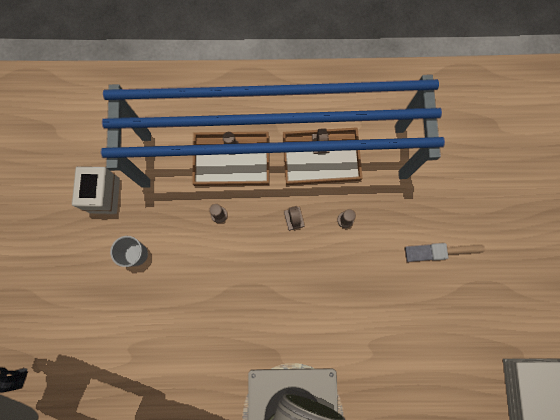

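The scene picture shows three pieces standing in front of the rack, and both trays under it. In the top picture the pieces are at about (218,213), (294,217) and (347,218). The trays are centred near (231,158) and (322,155), with the cup, mould and brush well to the sides. Next I'll zoom in for accuracy.

```bash
cat > h.py <<'E'
import numpy as np
from bench import *
from scipy.spatial.transform import Rotation as R
def cam(n):
    c=camera_info(n); f=210/np.tan(np.radians(c['vertical_fov']/2))
    return c,f,R.from_euler('xyz',c['rotation'],degrees=True).as_matrix()
def proj(n,P):
    c,f,M=cam(n); q=(np.atleast_2d(P)-c['origin'])@M
    s=np.c_[q[:,0],-q[:,1]]/-q[:,2:]; s=s*(1+c['k1']*(s**2).sum(1,keepdims=True))
    return s*f+[c['cx'],c['cy']]
def unproj(n,uv,z):
    c,f,M=cam(n); d=(np.atleast_2d(uv)-[c['cx'],c['cy']])/f; s=d.copy()
    for _ in range(20): s=d/(1+c['k1']*(s**2).sum(1,keepdims=True))
    r=np.c_[s[:,0],-s[:,1],-np.ones(len(s))]@M.T
    return c['origin']+r*((z-c['origin'][2])/r[:,2:])
E
python3 - <<'E'
from h import *
import cv2
t=cv2.imread('pics/top0.png');s=cv2.imread('pics/scene0.png')
cv2.imwrite('pics/c1.png',cv2.resize(t[120:240,180:370],(0,0),fx=4.2,fy=4.2,interpolation=cv2.INTER_CUBIC))
cv2.imwrite('pics/c2.png',cv2.resize(s[150:330,215:395],None,fx=3.3,fy=3.3,interpolation=cv2.INTER_CUBIC))
print(unproj('top',[[218,213],[294,217],[347,218],[231,158],[322,155],[105,94],[442,142],[103,152],[437,85]],0).round())
E
```

```text
[[ 506.  188.    0.]
 [ 492.  -14.    0.]
 [ 488. -154.    0.]
 [ 657.  154.    0.]
 [ 662.  -94.    0.]
 [ 845.  502.    0.]
 [ 694. -421.    0.]
 [ 678.  499.    0.]
 [ 859. -419.    0.]]
```

View pics/c1.png

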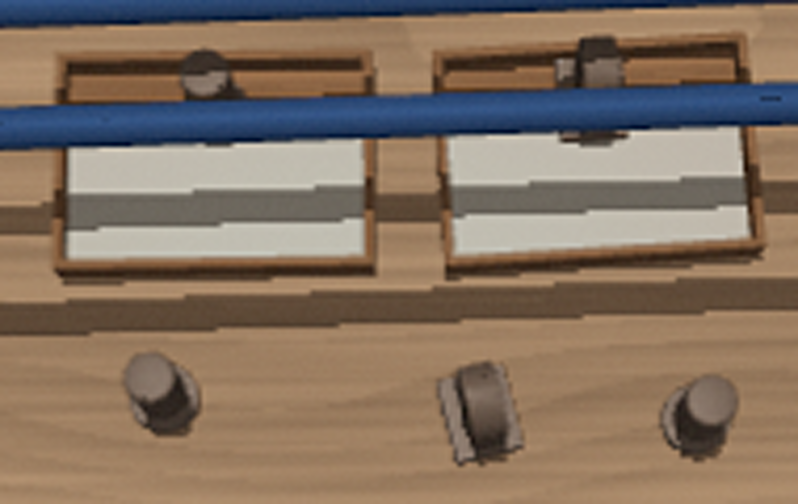

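View pics/c2.png

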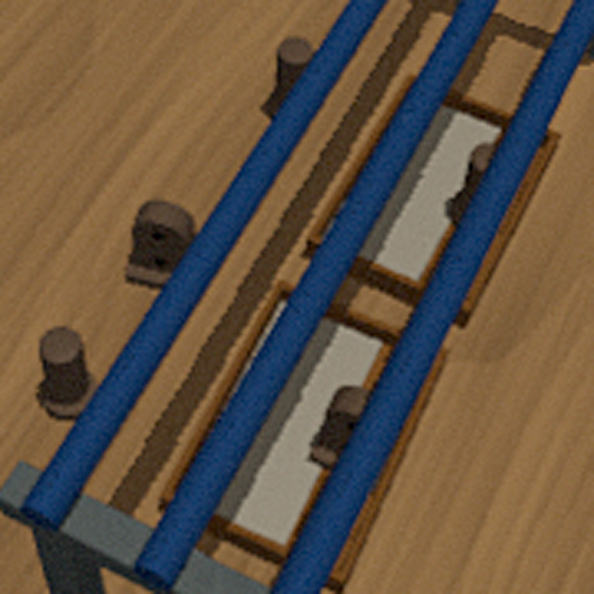

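The left tray (y>0) has the round sample stem and the right tray has the sample bracket. In crop 1 the stem tops are at (150,372) and (712,398). The bracket foot corners are at about (440,380), (510,365), (522,445) and (458,462).

Run:
```python
from h import *
c=lambda p:np.array(p,float)/4.2+[180,120]
print('stems80',unproj('top',c([[150,372],[712,398]]),80).round(1))
b=unproj('top',c([[440,380],[510,365],[522,445],[458,462]]),12);print('brk',b.round(1),b.mean(0))
for n,k in(('round',[[55,272],[375,268],[372,52],[58,55]]),('brk',[[447,275],[765,248],[745,35],[435,52]])):
    q=unproj('top',c(k),26);print(n,q.round(1),q.mean(0))
print('scene stems', unproj('scene',np.array([[295,48],[62,340]])/3.3+[215,150],80).round(1))
for z in(275,): print(unproj('top',[[105,94],[437,85],[103,123],[440,114],[103,152],[442,142]],z).round(1))
for P in([490,-14,275],): pass
```

```text
stems80 [[ 502.9  183.2   80. ]
 [ 482.5 -149.3   80. ]]
brk [[ 5.080e+02  1.040e+01  1.200e+01]
 [ 5.170e+02 -3.370e+01  1.200e+01]
 [ 4.661e+02 -4.000e+01  1.200e+01]
 [ 4.560e+02  1.000e-01  1.200e+01]] [486.77210581 -15.80531931  12.        ]
round [[577.6 250.4  26. ]
 [577.4  50.2  26. ]
 [719.5  50.6  26. ]
 [720.  251.1  26. ]] [648.61760752 150.58227311  26.        ]
brk [[ 572.3    5.1   26. ]
 [ 586.8 -194.7   26. ]
 [ 727.2 -188.3   26. ]
 [ 718.9   10.3   26. ]] [651.29625288 -91.89155539  26.        ]
scene stems [[ 501.5  185.6   80. ]
 [ 482.6 -144.8   80. ]]
[[ 721.1  397.9  275. ]
 [ 732.2 -320.9  275. ]
 [ 655.4  398.9  275. ]
 [ 665.8 -322.6  275. ]
 [ 591.   395.6  275. ]
 [ 603.  -322.2  275. ]]
```

>>> apply_moves(deltas=[[-1, -1, 0, 0, -1, 0, 1], [-1, -1, 0, 0, -1, 0, 1], [-1, -1, 0, 0, -1, 0, 1], [-1, -1, 0, 0, -1, 0, 1]])

```text
time: 0.6
tool_pos: [241.1, 430.5, 259.2]
tcp_rot: [-179.9, 18.5, 164.8]
ft_force: [-0.2, 0.7, -0.5]
finger_gap: 85.1
grip_force: 0.0
```

```bash
cat > plan.py <<'E'
from h import *
import json
from scipy.spatial.transform import Slerp
def rot(head,th):  # heading from world x, tilt from vertical
    return R.from_euler('z',180+head,degrees=True)*R.from_euler('x',180,degrees=True)*R.from_euler('y',-th,degrees=True)
def plan(wps,claw,maxstep=28,maxturn=.075):
    """wps: (pos,head,tilt[,step]); prints rows in tool axes & units"""
    s=sense(); p=s['tool_pos']; r=R.from_euler('xyz',s['tcp_rot'],degrees=True); rows=[]
    for w in wps:
        q,t=np.array(w[0],float),rot(w[1],w[2]); st=w[3] if len(w)>3 else maxstep
        n=int(max(1,np.ceil(np.linalg.norm(q-p)/st),np.ceil((r.inv()*t).magnitude()/maxturn)))
        sl=Slerp([0,1],R.concatenate([r,t])); P=p
        for i in range(n):
            a,b=sl(i/n),sl((i+1)/n); 
            rows.append(np.r_[a.inv().apply((q-p)/n)/30,(a.inv()*b).as_rotvec()/.08].round(2).tolist()+[claw])
        p,r=q,t
    for i in range(0,len(rows),8): print(json.dumps(rows[i:i+8]))
E
python3 - <<'E'
from plan import *
print(rot(0,40).as_euler('xyz',degrees=True), rot(-15.2,18.5).as_euler('xyz',degrees=True))
plan([((350,250,230),0,40),((441.5,184.5,127),0,40)],1)
E
```

```text
[180.  40. 180.] [180.   18.5 164.8]
[[-0.56, -0.61, 0.32, -0.21, -0.58, -0.36, 1], [-0.53, -0.63, 0.33, -0.21, -0.58, -0.36, 1], [-0.5, -0.65, 0.35, -0.21, -0.58, -0.36, 1], [-0.46, -0.67, 0.36, -0.21, -0.58, -0.36, 1], [-0.42, -0.69, 0.37, -0.21, -0.58, -0.36, 1], [-0.39, -0.7, 0.37, -0.21, -0.58, -0.36, 1], [-0.35, -0.72, 0.38, -0.21, -0.58, -0.36, 1], [-0.31, -0.74, 0.38, -0.21, -0.58, -0.36, 1]]
[[-0.02, -0.36, 0.77, 0.0, 0.0, 0.0, 1], [-0.02, -0.36, 0.77, 0.0, 0.0, 0.0, 1], [-0.02, -0.36, 0.77, 0.0, 0.0, 0.0, 1], [-0.02, -0.36, 0.77, 0.0, 0.0, 0.0, 1], [-0.02, -0.36, 0.77, 0.0, 0.0, 0.0, 1], [-0.02, -0.36, 0.77, 0.0, 0.0, 0.0, 1]]
```

>>> apply_moves(deltas=[[-0.56, -0.61, 0.32, -0.21, -0.58, -0.36, 1], [-0.53, -0.63, 0.33, -0.21, -0.58, -0.36, 1], [-0.5, -0.65, 0.35, -0.21, -0.58, -0.36, 1], [-0.46, -0.67, 0.36, -0.21, -0.58, -0.36, 1], [-0.42, -0.69, 0.37, -0.21, -0.58, -0.36, 1], [-0.39, -0.7, 0.37, -0.21, -0.58, -0.36, 1], [-0.35, -0.72, 0.38, -0.21, -0.58, -0.36, 1], [-0.31, -0.74, 0.38, -0.21, -0.58, -0.36, 1]], grip_force=20)

```text
time: 1.6
tool_pos: [349.4, 250.5, 228.9]
tcp_rot: [179.7, 39.8, 179.8]
ft_force: [1.1, -0.6, 0.1]
finger_gap: 85.2
grip_force: 0.0
```

>>> apply_moves(deltas=[[-0.02, -0.36, 0.77, 0, 0, 0, 1], [-0.02, -0.36, 0.77, 0, 0, 0, 1], [-0.02, -0.36, 0.77, 0, 0, 0, 1], [-0.02, -0.36, 0.77, 0, 0, 0, 1], [-0.02, -0.36, 0.77, 0, 0, 0, 1], [-0.02, -0.36, 0.77, 0, 0, 0, 1], [0, 0, 0, 0, 0, 0, 1]])

```text
time: 2.48
tool_pos: [446.7, 192.5, 127.0]
tcp_rot: [-179.9, 39.2, 179.6]
ft_force: [-1.0, -0.8, 0.2]
finger_gap: 85.6
grip_force: 0.0
```

Run:
```python
from plan import *
s=sense();print(s['joint_pos'].round(1),s['tool_pos'],s['tcp_rot'],s['ft_force'])
import cv2
t=snapshot('top')[:,:,::-1]
cv2.imwrite('pics/c3.png',cv2.resize(t[140:290,130:370],(0,0),fx=3.3,fy=3.3,interpolation=cv2.INTER_CUBIC))
plan([((505.7,184.5,50.2),0,40,18)],1)
```

```text
[ 30.9 -36.7 143.1 -29.1  42.6 -42.5] [446.7011956  192.45959515 126.95828966] [-179.91594536   39.21351977  179.63351382] [-0.97795535 -0.82216188  0.20799308]
[[0.02, -0.04, 0.54, -0.01, -0.03, -0.01, 1], [0.02, -0.04, 0.54, -0.01, -0.03, -0.01, 1], [0.02, -0.05, 0.54, -0.01, -0.03, -0.01, 1], [0.02, -0.05, 0.54, -0.01, -0.03, -0.01, 1], [0.02, -0.05, 0.54, -0.01, -0.03, -0.01, 1], [0.02, -0.05, 0.54, -0.01, -0.03, -0.01, 1]]
```

View pics/c3.png

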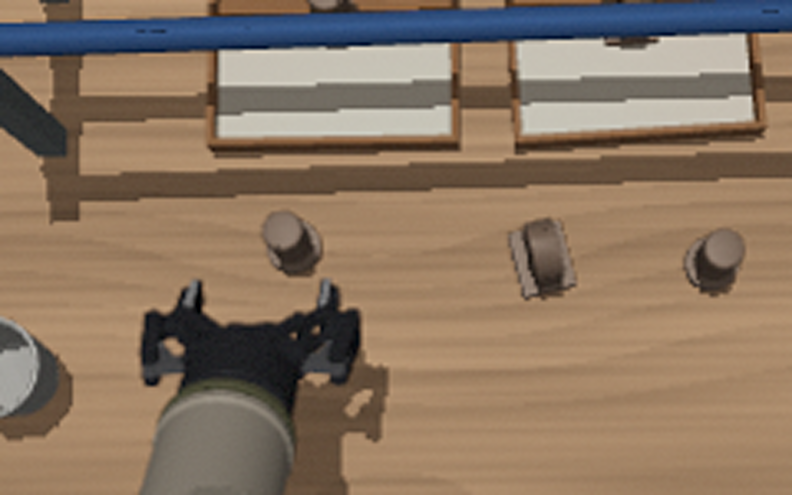

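The tool stands short of the left stem, with its finger tips at crop (193,285) and (327,285) and the stem top at (283,228). Joint 3 sits at its limit, so the reached pose was clamped. Moving outward should free it.

Run:
```python
from plan import *
s=sense(); r=R.from_euler('xyz',s['tcp_rot'],degrees=True)
for d in (0,14):
  uv=proj('top',s['tool_pos']+r.apply([[0,43,d-10],[0,-43,d-10]]));print((uv-[130,140])*3.3)
print((proj('top',[[502.5,184.5,80],[482.5,-147,80]])-[130,140])*3.3)
```

```text
[[197.28395311 299.21952894]
 [318.33646566 298.1966908 ]]
[[200.43137016 289.09562486]
 [320.15914391 288.09778215]]
[[281.13279215 226.81439006]
 [721.33448196 246.72433959]]
```

>>> apply_moves(deltas=[[0, -0.13, 0.6, 0, -0.09, 0, 1], [0, -0.14, 0.6, 0, -0.09, 0, 1], [0.06, 0, 0.6, 0, 0, 0, 1]])

```text
time: 2.9
tool_pos: [480.1, 186.1, 86.2]
tcp_rot: [179.9, 40.2, 179.7]
ft_force: [0.8, 0.3, -0.1]
finger_gap: 85.5
grip_force: 0.0
```

Run:
```python
from plan import *
s=sense();print(s['joint_pos'].round(1),s['tool_pos'],s['tcp_rot'],s['ft_force'])
plan([((505.7,184.5,50.2),0,40,15)],1)
```

```text
[ 27.  -25.8 141.6 -34.1  31.8 -38.6] [480.14431563 186.08104164  86.24800159] [179.93885414  40.24614049 179.70180133] [ 0.83249621  0.33709561 -0.12687527]
[[0.04, -0.02, 0.49, -0.01, 0.02, -0.02, 1], [0.04, -0.02, 0.49, -0.01, 0.02, -0.02, 1], [0.04, -0.02, 0.49, -0.01, 0.02, -0.02, 1]]
```

>>> apply_moves(deltas=[[0.04, -0.02, 0.49, 0, 0, 0, 1], [0.04, -0.02, 0.49, 0, 0, 0, 1], [0.04, -0.02, 0.49, 0, 0, 0, 0.8], [0, 0, 0, 0, 0, 0, 0.6], [0, 0, 0, 0, 0, 0, 0.48], [0, 0, 0, 0, 0, 0, 0.46]])

```text
time: 3.65
tool_pos: [505.8, 184.1, 50.8]
tcp_rot: [179.9, 40.3, 179.7]
ft_force: [-0.6, 0.8, 0.2]
finger_gap: 39.4
grip_force: 0.0
```

>>> apply_moves(deltas=[[0, 0, 0, 0, 0, 0, 0.42], [0, 0, 0, 0, 0, 0, 0.38], [0, 0, 0, 0, 0, 0, 0.3], [0, 0, 0, 0, 0, 0, 0.2]])

```text
time: 4.15
tool_pos: [506.1, 183.9, 50.5]
tcp_rot: [179.9, 40.2, 179.7]
ft_force: [-2.2, 0.3, 5.7]
finger_gap: 31.5
grip_force: 20.8
```

Run:
```python
from plan import *
s=sense();print(s['joint_pos'].round(1),s['tool_pos'],s['tcp_rot'],s['ft_force'],s['finger_gap'],s['grip_force'])
```

```text
[ 24.7 -15.2 138.6 -40.8  24.6 -32.3] [506.1466117  183.93581152  50.46967983] [179.94538529  40.23920596 179.68608841] [-2.16511852  0.3012803   5.65538753] 31.451367271950172 20.766236186027527
```

Run:
```python
from plan import *
plan([((506.1,184,62),0,40.2,6),((510,185,100),0,40,14),((627,190,98),0,40,15)],.2)
```

```text
[[-0.12, 0.0, -0.15, -0.02, 0.0, -0.03, 0.2], [-0.12, 0.0, -0.15, -0.02, 0.0, -0.03, 0.2], [-0.31, 0.01, -0.29, -0.0, 0.01, 0.0, 0.2], [-0.31, 0.01, -0.29, -0.0, 0.01, -0.0, 0.2], [-0.3, 0.01, -0.3, -0.0, 0.01, 0.0, 0.2], [-0.37, 0.02, 0.32, 0.0, 0.0, 0.0, 0.2], [-0.37, 0.02, 0.32, 0.0, 0.0, 0.0, 0.2], [-0.37, 0.02, 0.32, 0.0, 0.0, 0.0, 0.2]]
[[-0.37, 0.02, 0.32, 0.0, 0.0, 0.0, 0.2], [-0.37, 0.02, 0.32, 0.0, 0.0, 0.0, 0.2], [-0.37, 0.02, 0.32, 0.0, 0.0, 0.0, 0.2], [-0.37, 0.02, 0.32, 0.0, 0.0, 0.0, 0.2], [-0.37, 0.02, 0.32, 0.0, 0.0, 0.0, 0.2]]
```

>>> apply_moves(deltas=[[-0.12, 0, -0.15, 0, 0, 0, 0.1], [-0.12, 0, -0.15, 0, 0, 0, 0.1], [-0.31, 0.01, -0.29, 0, 0, 0, 0.1], [-0.31, 0.01, -0.29, 0, 0, 0, 0.1], [-0.3, 0.01, -0.3, 0, 0, 0, 0.1], [-0.37, 0.02, 0.32, 0, 0, 0, 0.1], [-0.37, 0.02, 0.32, 0, 0, 0, 0.1], [-0.37, 0.02, 0.32, 0, 0, 0, 0.1]])

```text
time: 5.15
tool_pos: [553.7, 186.0, 98.9]
tcp_rot: [180.0, 40.2, 179.7]
ft_force: [0.3, -0.3, -0.1]
finger_gap: 31.5
grip_force: 20.3
```

>>> apply_moves(deltas=[[-0.37, 0.02, 0.32, 0, 0, 0, 0.1], [-0.37, 0.02, 0.32, 0, 0, 0, 0.1], [-0.37, 0.02, 0.32, 0, 0, 0, 0.1], [-0.37, 0.02, 0.32, 0, 0, 0, 0.1], [-0.37, 0.02, 0.32, 0, 0, 0, 0.1]])

```text
time: 5.78
tool_pos: [627.0, 188.5, 97.8]
tcp_rot: [-180.0, 40.1, 179.7]
ft_force: [-0.6, -0.6, -1.4]
finger_gap: 31.7
grip_force: 20.3
```

Run:
```python
from plan import *
import cv2
s=sense();print(s['joint_pos'].round(1),s['tool_pos'],s['tcp_rot'],s['ft_force'],s['finger_gap'],s['grip_force'])
t=snapshot('scene')[:,:,::-1]
cv2.imwrite('pics/c4.png',cv2.resize(t[90:290,200:420],(0,0),fx=3,fy=3,interpolation=cv2.INTER_CUBIC))
plan([((627,190,73),0,40.2,5)],.1)
```

```text
[ 18.7  -2.2 121.1 -29.2  25.5 -48.5] [627.04470736 188.50599953  97.8020467 ] [-179.9994313    40.13265116  179.69658652] [-0.62768642 -0.60279854 -1.440757  ] 31.72229949415182 20.33727318048477
[[0.1, 0.01, 0.1, -0.01, 0.0, -0.01, 0.1], [0.1, 0.01, 0.1, -0.01, 0.0, -0.01, 0.1], [0.1, 0.01, 0.1, -0.01, 0.0, -0.01, 0.1], [0.1, 0.01, 0.1, -0.01, 0.0, -0.01, 0.1], [0.1, 0.01, 0.1, -0.01, 0.0, -0.01, 0.1], [0.1, 0.01, 0.1, -0.01, 0.0, -0.01, 0.1]]
```

View pics/c4.png

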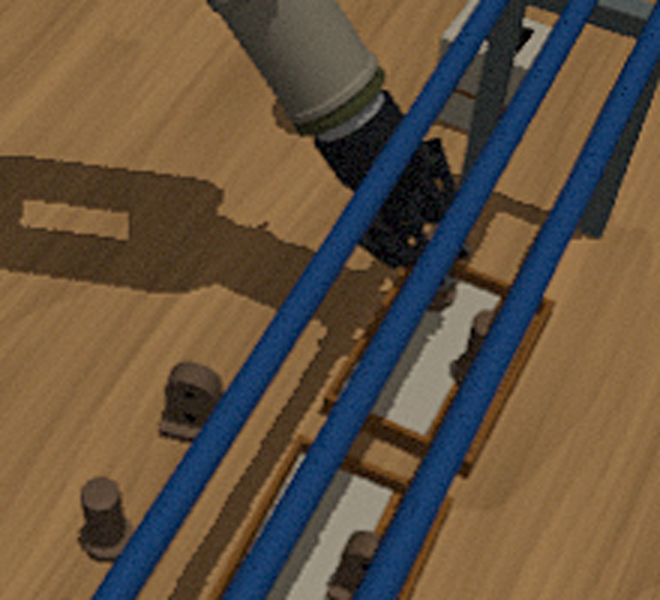

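The stem, at crop (430,290), is held under the pipes over the far end of the round tray, clear of pipes and walls. Lowering now.

>>> apply_moves(deltas=[[0.1, 0, 0.1, 0, 0, 0, 0.1], [0.1, 0, 0.1, 0, 0, 0, 0.1], [0.1, 0, 0.1, 0, 0, 0, 0.1], [0.1, 0, 0.1, 0, 0, 0, 0.1], [0.1, 0, 0.1, 0, 0, 0, 0.1], [0.06, 0, 0.07, 0, 0, 0, 0.1], [0, 0, 0, 0, 0, 0, 0.1]])

```text
time: 6.7
tool_pos: [624.9, 188.7, 73.7]
tcp_rot: [180.0, 40.2, 179.7]
ft_force: [-0.2, -0.5, -0.9]
finger_gap: 31.2
grip_force: 20.3
```

>>> apply_moves(deltas=[[0.02, 0, 0.026, 0, 0, 0, 0.1], [0.02, 0, 0.026, 0, 0, 0, 0.1], [0.02, 0, 0.026, 0, 0, 0, 0.1], [0, 0, 0, 0, 0, 0, 0.1]])

```text
time: 7.2
tool_pos: [625.2, 188.7, 71.0]
tcp_rot: [180.0, 40.2, 179.7]
ft_force: [-0.3, -0.4, -1.1]
finger_gap: 31.5
grip_force: 20.3
```

>>> apply_moves(deltas=[[0.02, 0, 0.026, 0, 0, 0, 0.1], [0.02, 0, 0.026, 0, 0, 0, 0.1], [0.02, 0, 0.026, 0, 0, 0, 0.1], [0, 0, 0, 0, 0, 0, 0.1]])

```text
time: 7.7
tool_pos: [625.3, 188.7, 68.0]
tcp_rot: [180.0, 40.2, 179.7]
ft_force: [-0.6, 0.5, -0.8]
finger_gap: 31.8
grip_force: 20.3
```

>>> apply_moves(deltas=[[0.02, 0, 0.026, 0, 0, 0, 0.1], [0.02, 0, 0.026, 0, 0, 0, 0.1], [0, 0, 0, 0, 0, 0, 0.1]])

```text
time: 8.07
tool_pos: [625.4, 188.7, 66.0]
tcp_rot: [180.0, 40.2, 179.7]
ft_force: [-0.3, 0.4, -1.2]
finger_gap: 31.3
grip_force: 20.3
```

>>> apply_moves(deltas=[[0.02, 0, 0.026, 0, 0, 0, 0.1], [0.02, 0, 0.026, 0, 0, 0, 0.1], [0, 0, 0, 0, 0, 0, 0.1]])

```text
time: 8.45
tool_pos: [625.5, 188.7, 64.1]
tcp_rot: [180.0, 40.2, 179.7]
ft_force: [-0.7, 0.3, -1.0]
finger_gap: 31.4
grip_force: 20.3
```

>>> apply_moves(deltas=[[0.02, 0, 0.026, 0, 0, 0, 0.1], [0.02, 0, 0.026, 0, 0, 0, 0.1], [0, 0, 0, 0, 0, 0, 0.1]])

```text
time: 8.82
tool_pos: [625.5, 188.7, 62.1]
tcp_rot: [180.0, 40.2, 179.7]
ft_force: [0.2, 0.4, -2.6]
finger_gap: 31.5
grip_force: 20.3
```

>>> apply_moves(deltas=[[0.02, 0, 0.026, 0, 0, 0, 0.1], [0.01, 0, 0.013, 0, 0, 0, 0.1], [0, 0, 0, 0, 0, 0, 0.1]])

```text
time: 9.2
tool_pos: [625.7, 188.7, 60.7]
tcp_rot: [180.0, 40.2, 179.7]
ft_force: [-1.0, -0.2, -0.9]
finger_gap: 31.7
grip_force: 20.3
```

>>> apply_moves(deltas=[[0.02, 0, 0.026, 0, 0, 0, 0.1], [0.01, 0, 0.013, 0, 0, 0, 0.1], [0, 0, 0, 0, 0, 0, 0.1]])

```text
time: 9.57
tool_pos: [626.3, 189.0, 60.1]
tcp_rot: [180.0, 40.3, 179.7]
ft_force: [-1.6, 0.4, 3.8]
finger_gap: 31.6
grip_force: 20.6
```

Contact felt: the floor is about 10 mm above the bench. Releasing.

>>> apply_moves(deltas=[[0, 0, 0, 0, 0, 0, 0.4], [0, 0, 0, 0, 0, 0, 0.5], [0, 0, 0, 0, 0, 0, 0.65], [0, 0, 0, 0, 0, 0, 0.85]])

```text
time: 10.07
tool_pos: [625.7, 188.7, 59.2]
tcp_rot: [180.0, 40.2, 179.7]
ft_force: [0.0, 0.2, 0.1]
finger_gap: 71.7
grip_force: 0.0
```

>>> apply_moves(deltas=[[0, 0, -0.4, 0, 0, 0, 0.9], [0, 0, -0.7, 0, 0, 0, 0.9], [0, 0, -0.9, 0, 0, 0, 0.9], [0, 0, -0.9, 0, 0, 0, 0.9], [0, 0, -0.9, 0, 0, 0, 0.9]])

```text
time: 10.7
tool_pos: [551.6, 189.1, 147.0]
tcp_rot: [180.0, 40.2, 179.7]
ft_force: [0.5, 0.3, 0.2]
finger_gap: 76.7
grip_force: 0.0
```

Run:
```python
from plan import *
import cv2
s=sense();print(s['joint_pos'].round(1),s['tool_pos'],s['tcp_rot'],s['ft_force'],s['finger_gap'],s['grip_force'])
t=snapshot('top')[:,:,::-1];u=snapshot('scene')[:,:,::-1]
a=cv2.resize(t[120:240,180:380],(0,0),fx=3,fy=3,interpolation=cv2.INTER_CUBIC)
b=cv2.resize(u[150:250,220:400],(600,333),interpolation=cv2.INTER_CUBIC)[:230]
cv2.imwrite('pics/c5.png',np.vstack([a,b]))
# next: to right stem pregrasp; grasp at (482.5,-147)
for w in [((500,100,190),0,40),((470,-140,190),0,40),((455,-147,116),0,40),((485.7,-147,50.5),0,40,15)]: print(w[0])
plan([((500,100,190),0,40),((470,-140,190),0,40)],1)
```

```text
[ 22.5 -19.6 130.  -26.1  34.5 -50.2] [551.55857704 189.056637   146.96769088] [179.97394519  40.17259893 179.69189982] [0.47882299 0.25001473 0.20342781] 76.74487170907977 0.0
(500, 100, 190)
(470, -140, 190)
(455, -147, 116)
(485.7, -147, 50.5)
[[0.11, -0.75, -0.54, -0.0, 0.02, -0.01, 1], [0.11, -0.75, -0.54, -0.0, 0.02, -0.01, 1], [0.11, -0.75, -0.54, -0.0, 0.02, -0.01, 1], [0.12, -0.75, -0.54, -0.0, 0.02, -0.01, 1], [0.09, -0.89, -0.07, 0.0, 0.0, 0.0, 1], [0.09, -0.89, -0.07, 0.0, 0.0, 0.0, 1], [0.09, -0.89, -0.07, 0.0, 0.0, 0.0, 1], [0.09, -0.89, -0.07, 0.0, 0.0, 0.0, 1]]
[[0.09, -0.89, -0.07, 0.0, 0.0, 0.0, 1], [0.09, -0.89, -0.07, 0.0, 0.0, 0.0, 1], [0.09, -0.89, -0.07, 0.0, 0.0, 0.0, 1], [0.09, -0.89, -0.07, 0.0, 0.0, 0.0, 1], [0.09, -0.89, -0.07, 0.0, 0.0, 0.0, 1]]
```

View pics/c5.png

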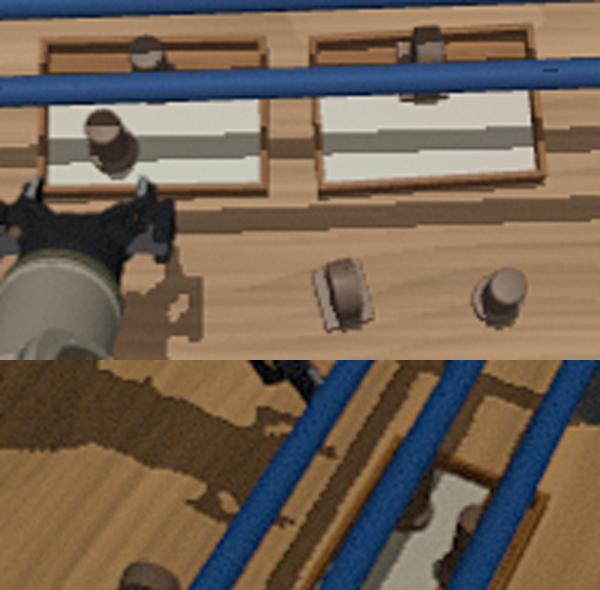

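Stem_a, at (100,135) in the upper half, stands upright on the plaster of the round tray. Going for the right-hand stem.

Run:
```python
from plan import *
plan([((525,130,152),0,40),((508,-147,140),0,40)],.9)
```

```text
[[0.21, -0.67, -0.22, -0.01, 0.03, -0.02, 0.9], [0.21, -0.67, -0.22, -0.01, 0.03, -0.02, 0.9], [0.21, -0.67, -0.22, -0.01, 0.03, -0.02, 0.9], [0.07, -0.92, -0.01, 0.0, 0.0, 0.0, 0.9], [0.07, -0.92, -0.01, 0.0, 0.0, 0.0, 0.9], [0.07, -0.92, -0.01, 0.0, 0.0, 0.0, 0.9], [0.07, -0.92, -0.01, 0.0, 0.0, 0.0, 0.9], [0.07, -0.92, -0.01, 0.0, 0.0, 0.0, 0.9]]
[[0.07, -0.92, -0.01, 0.0, 0.0, 0.0, 0.9], [0.07, -0.92, -0.01, 0.0, 0.0, 0.0, 0.9], [0.07, -0.92, -0.01, 0.0, 0.0, 0.0, 0.9], [0.07, -0.92, -0.01, 0.0, 0.0, 0.0, 0.9], [0.07, -0.92, -0.01, 0.0, 0.0, 0.0, 0.9]]
```

>>> apply_moves(deltas=[[0.21, -0.67, -0.22, 0, 0, 0, 0.9], [0.21, -0.67, -0.22, 0, 0, 0, 0.9], [0.21, -0.67, -0.22, 0, 0, 0, 0.9], [0.07, -0.92, -0.01, 0, 0, 0, 0.9], [0.07, -0.92, -0.01, 0, 0, 0, 0.9], [0.07, -0.92, -0.01, 0, 0, 0, 0.9], [0.07, -0.92, -0.01, 0, 0, 0, 0.9], [0.07, -0.92, -0.01, 0, 0, 0, 0.9]])

```text
time: 11.8
tool_pos: [518.6, -10.3, 144.5]
tcp_rot: [-180.0, 40.0, 179.7]
ft_force: [-0.6, 0.8, -0.2]
finger_gap: 77.3
grip_force: 0.0
```

>>> apply_moves(deltas=[[0.07, -0.92, -0.01, 0, 0, 0, 0.9], [0.07, -0.92, -0.01, 0, 0, 0, 0.9], [0.07, -0.92, -0.01, 0, 0, 0, 0.9], [0.07, -0.92, -0.01, 0, 0, 0, 0.9], [0.07, -0.92, -0.01, 0, 0, 0, 0.9], [0, 0, 0, 0, 0, 0, 0.9]])

```text
time: 12.55
tool_pos: [508.3, -149.2, 138.4]
tcp_rot: [180.0, 39.9, 179.4]
ft_force: [0.1, 0.5, -0.4]
finger_gap: 76.9
grip_force: 0.0
```

Run:
```python
from plan import *
s=sense();print(s['joint_pos'].round(1),s['tool_pos'],s['tcp_rot'],s['ft_force'],s['finger_gap'])
plan([((500,-147,100),0,40,12),((485.7,-147,51),0,40,12)],.9)
```

```text
[ -36.7  -31.8  139.2   33.3   43.7 -144.7] [ 508.32412841 -149.18988153  138.41911311] [179.95644003  39.92022281 179.42814246] [ 0.07750373  0.54400499 -0.38305674] 76.90149094635443
[[0.26, 0.02, 0.2, -0.02, -0.0, -0.02, 0.9], [0.26, 0.02, 0.2, -0.02, -0.0, -0.02, 0.9], [0.26, 0.02, 0.2, -0.02, -0.0, -0.02, 0.9], [0.26, 0.02, 0.2, -0.02, -0.0, -0.02, 0.9], [0.28, -0.0, 0.19, 0.0, 0.0, 0.0, 0.9], [0.28, -0.0, 0.19, 0.0, 0.0, 0.0, 0.9], [0.28, -0.0, 0.19, 0.0, 0.0, 0.0, 0.9], [0.28, -0.0, 0.19, 0.0, 0.0, 0.0, 0.9]]
[[0.28, -0.0, 0.19, 0.0, 0.0, 0.0, 0.9]]
```

```bash
cat > kin.py <<'E'
from plan import *
from scipy.optimize import least_squares
Q=np.array([[69.877,7.508,85.323,0,87.262,-4.895],[30.9,-36.7,143.1,-29.1,42.6,-42.5],[27.,-25.8,141.6,-34.1,31.8,-38.6],[24.7,-15.2,138.6,-40.8,24.6,-32.3],[18.7,-2.2,121.1,-29.2,25.5,-48.5],[22.5,-19.6,130.,-26.1,34.5,-50.2],[-36.7,-31.8,139.2,33.3,43.7,-144.7]])
P=np.array([[157.43,578.49,244.37],[446.7,192.46,126.96],[480.14,186.08,86.25],[506.15,183.94,50.47],[627.04,188.51,97.8],[551.56,189.06,146.97],[508.32,-149.19,138.42]])
E=np.array([[-179.9,0,164.77],[-179.92,39.21,179.63],[179.94,40.25,179.70],[179.95,40.24,179.69],[-180,40.13,179.70],[179.97,40.17,179.69],[179.96,39.92,179.43]])
rx=lambda a,q:R.from_euler(a,q,degrees=True)
s4=1
def fk(x,q):
    a1,e,h,L2,ax,L3,d,ex=x
    A=rx('z',q[0]);B=A*rx('y',q[1]);C=B*rx('y',q[2]);D=C*rx('z',s4*q[3])*rx('y',q[4]);F=D*rx('z',q[5]+90)
    return A.apply([a1,e,h])+B.apply([0,0,L2])+C.apply([ax,0,L3])+D.apply([ex,0,d]),F
def fit():
    f=lambda x:np.concatenate([fk(x,q)[0]-p for q,p in zip(Q,P)])
    return least_squares(f,[50,50,300,350,0,350,200,0])
def ik(x,p,r,q0):
    f=lambda q:np.r_[(fk(x,q)[0]-p)/10,(fk(x,q)[1].inv()*r).as_rotvec()*10]
    s=least_squares(f,q0);return s.x,s.cost
E
python3 - <<'E'
import kin
from kin import *
for s in(1,-1):
    kin.s4=s
    print([round((fk([0]*8,q)[1].inv()*rx('xyz',e)).magnitude()*57.3,2) for q,e in zip(Q,E)])
    o=fit();print(o.cost,o.x.round(1),np.abs(o.fun).max())
E
```

```text
[0.01, 0.03, 0.05, 0.04, 0.07, 0.03, 0.06]
0.4772462153486294 [ 3.000e-01  5.120e+01  3.179e+02  3.694e+02  6.170e+01  5.531e+02
  3.509e+02 -1.000e-01] 0.5176985466947457
[0.01, 58.22, 68.19, 81.59, 58.38, 52.22, 66.62]
5292.888572728155 [ 118.6   57.8 -447.   191.7 -389.3  312.5 -117.2 -149.6] 51.081754516269996
```

The kinematics fit to 0.5 mm, so I can check reachability ahead of each move.

Run:
```python
from kin import *
x=fit().x
def grasp(c,h,t,z=54): return np.r_[c,z]+rot(h,t).apply([0,0,5])
for h in(0,-10,-20,-30,15):
  q=Q[6]
  for nm,c,z in(('up',(500,-147),100),('pick',(482.5,-147),54),('lift',(490,-147),110),('mid',(530,0),140),('front',(540,112),105),('place',(623.5,112),70)):
    q,c_=ik(x,grasp(c,h,40,z),rot(h,40),q); print(h,nm,q.round(0),round(c_,3))
```

```text
0 up [ -37.  -28.  141.   38.   39. -152.] 0.0
0 pick [ -39.  -24.  145.   45.   35. -162.] 0.0
0 lift [ -38.  -31.  143.   37.   42. -151.] 0.0
0 mid [ -10.  -35.  141.   11.   34. -106.] 0.0
0 front [ 11. -23. 138. -15.  26. -68.] 0.0
0 place [  9.  -3. 126. -18.  18. -67.] 0.0
-10 up [ -31.  -31.  144.   26.   32. -128.] 0.0
-10 pick [ -33.  -28.  147.   34.   27. -138.] 0.0
-10 lift [ -32.  -35.  145.   25.   35. -128.] 0.0
-10 mid [ -2. -33. 140.  -9.  33. -77.] 0.0
-10 front [ 17. -19. 135. -34.  32. -39.] 0.0
-10 place [ 14.  -0. 123. -39.  24. -36.] 0.0
-20 up [-24. -31. 144.   5.  28. -97.] 0.0
-20 pick [ -25.  -28.  147.    9.   21. -102.] 0.0
-20 lift [-24. -36. 145.   5.  31. -98.] 0.0
-20 mid [  4. -29. 138. -26.  37. -49.] 0.0
-20 front [ 22. -14. 131. -43.  39. -20.] 0.0
-20 place [ 18.   3. 120. -47.  33. -17.] 0.0
-30 up [-16. -29. 142. -19.  29. -63.] 0.0
-30 pick [-17. -26. 146. -23.  22. -59.] 0.0
-30 lift [-17. -33. 144. -17.  31. -65.] 0.0
-30 mid [ 10. -23. 134. -37.  43. -28.] 0.0
-30 front [ 26.  -8. 126. -46.  47.  -6.] 0.0
-30 place [ 21.   8. 115. -49.  41.  -5.] 0.0
15 up [ -44.  -19.  136.   46.   50. -175.] 0.0
15 pick [ -46.  -15.  138.   50.   47. -183.] 0.0
15 lift [ -45.  -22.  137.   45.   53. -174.] 0.0
15 mid [ -20.  -31.  139.   33.   42. -143.] 0.0
15 front [   1.  -24.  139.   20.   28. -119.] 0.0
15 place [   0.   -3.  126.   28.   20. -128.] 0.0
```

At this heading the stem is out of joint range (joints 3 and 6). A half turn of the gripper plus a heading of about +15° solves it, so I'll raise the tool and spin.

>>> apply_moves(deltas=[[-0.5, 0, -0.3, 0, 0, 0.98, 0.9], [-0.4, 0, -0.3, 0, 0, 0.98, 0.9], [0, 0, 0, 0, 0, 0.98, 0.9], [0, 0, 0, 0, 0, 0.98, 0.9], [0, 0, 0, 0, 0, 0.98, 0.9], [0, 0, 0, 0, 0, 0.98, 0.9], [0, 0, 0, 0, 0, 0.98, 0.9], [0, 0, 0, 0, 0, 0.98, 0.9]])

```text
time: 13.55
tool_pos: [517.7, -147.2, 169.5]
tcp_rot: [153.7, 31.2, 136.1]
ft_force: [-0.0, -0.7, -0.2]
finger_gap: 77.0
grip_force: 0.0
```

>>> apply_moves(deltas=[[0, 0, 0, 0, 0, 0.98, 0.9], [0, 0, 0, 0, 0, 0.98, 0.9], [0, 0, 0, 0, 0, 0.98, 0.9], [0, 0, 0, 0, 0, 0.98, 0.9], [0, 0, 0, 0, 0, 0.98, 0.9], [0, 0, 0, 0, 0, 0.98, 0.9], [0, 0, 0, 0, 0, 0.98, 0.9], [0, 0, 0, 0, 0, 0.98, 0.9]])

```text
time: 14.55
tool_pos: [517.7, -147.1, 169.5]
tcp_rot: [141.5, 11.4, 103.7]
ft_force: [-0.2, 0.8, 0.7]
finger_gap: 76.9
grip_force: 0.0
```

>>> apply_moves(deltas=[[0, 0, 0, 0, 0, 0.98, 0.9], [0, 0, 0, 0, 0, 0.98, 0.9], [0, 0, 0, 0, 0, 0.98, 0.9], [0, 0, 0, 0, 0, 0.98, 0.9], [0, 0, 0, 0, 0, 0.98, 0.9], [0, 0, 0, 0, 0, 0.98, 0.9], [0, 0, 0, 0, 0, 0.98, 0.9], [0, 0, 0, 0, 0, 0.98, 0.9]])

```text
time: 15.55
tool_pos: [517.7, -147.2, 169.5]
tcp_rot: [141.5, -11.5, 75.7]
ft_force: [0.5, 0.1, -0.1]
finger_gap: 77.4
grip_force: 0.0
```

>>> apply_moves(deltas=[[0, 0, 0, 0, 0, 0.98, 0.9], [0, 0, 0, 0, 0, 0.98, 0.9], [0, 0, 0, 0, 0, 0.98, 0.9], [0, 0, 0, 0, 0, 0.98, 0.9], [0, 0, 0, 0, 0, 0.98, 0.9], [0, 0, 0, 0, 0, 0.98, 0.9], [0, 0, 0, 0, 0, 0.98, 0.9], [0, 0, 0, 0, 0, 0.98, 0.9]])

```text
time: 16.55
tool_pos: [517.7, -147.2, 169.5]
tcp_rot: [153.8, -31.3, 43.2]
ft_force: [-0.2, 0.4, -0.2]
finger_gap: 76.9
grip_force: 0.0
```

>>> apply_moves(deltas=[[0, 0, 0, 0, 0, 0.98, 0.9], [0, 0, 0, 0, 0, 0.98, 0.9], [0, 0, 0, 0, 0, 0.98, 0.9], [0, 0, 0, 0, 0, 0.98, 0.9], [0, 0, 0, 0, 0, 0.98, 0.9], [0, 0, 0, 0, 0, 0.98, 0.9], [0, 0, 0, 0, 0, 0.98, 0.9], [0, 0, 0, 0, 0, 0.98, 0.9]])

```text
time: 17.55
tool_pos: [517.7, -147.2, 169.6]
tcp_rot: [179.9, -39.9, -0.1]
ft_force: [0.5, 0.2, 0.4]
finger_gap: 76.9
grip_force: 0.0
```

```bash
sed -i "s/-th,degrees=True)\$/-th,degrees=True)*R.from_euler('z',FLIP,degrees=True)/; s/^import json/import json\nFLIP=180/" plan.py
python3 - <<'E'
from kin import *
x=fit().x; s=sense(); print(s['joint_pos'].round(1),s['tool_pos'],s['tcp_rot'],rot(0,40).as_euler('xyz',degrees=True))
H=15
G=lambda c,z,h=H: np.r_[c,z]+rot(h,40).apply([0,0,5])
q=s['joint_pos']
for nm,c,z,h in(('up',(505,-147),100,15),('pick',(482.5,-147),54,15),('lift',(490,-147),110,15),('mid',(530,0),140,15),('front',(540,112),105,15),('place',(623.5,112),70,15),('bpick',(487,-16),54,11),('blift',(500,-16),110,11),('bplace',(625,-92),70,11)):
    q,c_=ik(x,G(c,z,h),rot(h,40),q); print(nm,q.round(0),round(c_,3))
plan([(G((505,-147),125),H,40),(G((498,-147),100),H,40,14),(G((482.5,-147),54),H,40,14)],.9)
E
```

```text
[-35.6 -32.9 136.5  30.8  46.5  39.1] [ 517.73274198 -147.16663766  169.55157443] [ 1.79910228e+02 -3.99312105e+01 -1.07639240e-01] [ 1.80000000e+02 -4.00000000e+01 -1.27222187e-14]
up [-43. -18. 135.  46.  50.   5.] 0.0
pick [-46. -15. 138.  50.  47.  -3.] 0.0
lift [-45. -22. 137.  45.  53.   6.] 0.0
mid [-20. -31. 139.  33.  42.  37.] 0.0
front [  1. -24. 139.  20.  28.  61.] 0.0
place [  0.  -3. 126.  28.  20.  52.] 0.0
bpick [-23. -30. 149.  41.  34.  27.] 0.0
blift [-22. -36. 146.  33.  40.  38.] 0.0
bplace [-25.  -1. 124.  46.  32.  19.] 0.0
[[-0.32, -0.01, 0.26, 0.53, 0.0, -0.63, 0.9], [-0.32, -0.01, 0.26, 0.53, 0.0, -0.63, 0.9], [-0.32, -0.02, 0.26, 0.53, 0.0, -0.63, 0.9], [-0.32, -0.02, 0.26, 0.53, 0.0, -0.63, 0.9], [-0.35, -0.03, 0.25, 0.0, 0.0, 0.0, 0.9], [-0.35, -0.03, 0.25, 0.0, 0.0, 0.0, 0.9], [-0.34, -0.03, 0.21, 0.0, 0.0, 0.0, 0.9], [-0.34, -0.03, 0.21, 0.0, 0.0, 0.0, 0.9]]
[[-0.34, -0.03, 0.21, 0.0, 0.0, 0.0, 0.9], [-0.34, -0.03, 0.21, 0.0, 0.0, 0.0, 0.9]]
```

>>> apply_moves(deltas=[[-0.32, -0.01, 0.26, 0.53, 0, -0.63, 0.9], [-0.32, -0.01, 0.26, 0.53, 0, -0.63, 0.9], [-0.32, -0.02, 0.26, 0.53, 0, -0.63, 0.9], [-0.32, -0.02, 0.26, 0.53, 0, -0.63, 0.9], [-0.35, -0.03, 0.25, 0, 0, 0, 0.9], [-0.35, -0.03, 0.25, 0, 0, 0, 0.9], [0, 0, 0, 0, 0, 0, 0.9]])

```text
time: 18.42
tool_pos: [500.6, -146.0, 95.0]
tcp_rot: [180.0, -39.8, 15.0]
ft_force: [0.2, -0.3, 0.4]
finger_gap: 76.7
grip_force: 0.0
```

Run:
```python
from kin import *
s=sense(); print(s['joint_pos'].round(1),s['tool_pos'],s['tcp_rot'],s['ft_force'])
G=lambda c,z,h=15: np.r_[c,z]+rot(h,40).apply([0,0,5])
plan([(G((482.5,-147),54),15,40,14)],.9)
```

```text
[-44.2 -19.3 135.8  45.5  50.5   4.9] [ 500.64279948 -146.04408451   94.96065996] [179.97059291 -39.84522266  15.03864707] [ 0.24629224 -0.32610868  0.42082916]
[[-0.33, -0.03, 0.21, 0.0, 0.01, 0.0, 0.9], [-0.33, -0.03, 0.21, 0.0, 0.01, 0.0, 0.9], [-0.33, -0.03, 0.21, 0.0, 0.01, 0.0, 0.9], [-0.33, -0.03, 0.21, 0.0, 0.01, 0.0, 0.9]]
```

>>> apply_moves(deltas=[[-0.33, -0.03, 0.21, 0, 0.01, 0, 0.9], [-0.33, -0.03, 0.21, 0, 0.01, 0, 0.9], [-0.33, -0.03, 0.21, 0, 0, 0, 0.9], [-0.33, -0.03, 0.21, 0, 0, 0, 0.8], [0, 0, 0, 0, 0, 0, 0.6], [0, 0, 0, 0, 0, 0, 0.48], [0, 0, 0, 0, 0, 0, 0.46]])

```text
time: 19.3
tool_pos: [487.5, -147.9, 52.5]
tcp_rot: [179.7, -40.1, 15.2]
ft_force: [-0.3, -0.2, -0.2]
finger_gap: 39.3
grip_force: 0.0
```

>>> apply_moves(deltas=[[0, 0, 0, 0, 0, 0, 0.42], [0, 0, 0, 0, 0, 0, 0.38], [0, 0, 0, 0, 0, 0, 0.3], [0, 0, 0, 0, 0, 0, 0.1]])

```text
time: 19.8
tool_pos: [487.2, -147.5, 52.2]
tcp_rot: [179.8, -40.1, 15.2]
ft_force: [-0.8, 1.4, 2.9]
finger_gap: 31.3
grip_force: 21.2
```

Run:
```python
from kin import *
s=sense(); p=s['tool_pos'];print(s['joint_pos'].round(1),p,s['tcp_rot'],s['ft_force'])
o=rot(15,40).apply([0,0,5])[:2]
print(o)
plan([(p+[0,0,12],15,40,6),((505,-140,p[2]+65),15,40,14),((550,0,p[2]+65),15,40,24),((565,112,p[2]+52),15,40,24),((623.5+o[0],112+o[1],p[2]+45),15,40,14),((623.5+o[0],112+o[1],p[2]+17),15,40,5)],.1)
```

```text
[-46.1 -15.  138.1  50.1  47.1  -3.4] [ 487.23529071 -147.48567574   52.20004135] [179.77922178 -40.05874433  15.20163004] [-0.81643423  1.44821379  2.92560961]
[3.10442577 0.83182838]
[[0.13, 0.0, -0.15, 0.01, -0.01, 0.02, 0.1], [0.13, 0.0, -0.15, 0.01, -0.01, 0.02, 0.1], [0.32, -0.02, -0.19, 0.0, 0.0, 0.0, 0.1], [0.32, -0.02, -0.19, 0.0, 0.0, 0.0, 0.1], [0.32, -0.02, -0.19, 0.0, 0.0, 0.0, 0.1], [0.32, -0.02, -0.19, 0.0, 0.0, 0.0, 0.1], [0.32, -0.02, -0.19, 0.0, 0.0, 0.0, 0.1], [0.29, -0.59, 0.24, 0.0, 0.0, 0.0, 0.1]]
[[0.29, -0.59, 0.24, 0.0, 0.0, 0.0, 0.1], [0.29, -0.59, 0.24, 0.0, 0.0, 0.0, 0.1], [0.29, -0.59, 0.24, 0.0, 0.0, 0.0, 0.1], [0.29, -0.59, 0.24, 0.0, 0.0, 0.0, 0.1], [0.29, -0.59, 0.24, 0.0, 0.0, 0.0, 0.1], [0.29, -0.59, 0.24, 0.0, 0.0, 0.0, 0.1], [0.17, -0.7, 0.25, 0.0, 0.0, 0.0, 0.1], [0.17, -0.7, 0.25, 0.0, 0.0, 0.0, 0.1]]
[[0.17, -0.7, 0.25, 0.0, 0.0, 0.0, 0.1], [0.17, -0.7, 0.25, 0.0, 0.0, 0.0, 0.1], [0.17, -0.7, 0.25, 0.0, 0.0, 0.0, 0.1], [0.27, 0.1, 0.29, 0.0, 0.0, 0.0, 0.1], [0.27, 0.1, 0.29, 0.0, 0.0, 0.0, 0.1], [0.27, 0.1, 0.29, 0.0, 0.0, 0.0, 0.1], [0.27, 0.1, 0.29, 0.0, 0.0, 0.0, 0.1], [0.27, 0.1, 0.29, 0.0, 0.0, 0.0, 0.1]]
[[-0.1, 0.0, 0.12, 0.0, 0.0, 0.0, 0.1], [-0.1, 0.0, 0.12, 0.0, 0.0, 0.0, 0.1], [-0.1, 0.0, 0.12, 0.0, 0.0, 0.0, 0.1], [-0.1, 0.0, 0.12, 0.0, 0.0, 0.0, 0.1], [-0.1, 0.0, 0.12, 0.0, 0.0, 0.0, 0.1], [-0.1, 0.0, 0.12, 0.0, 0.0, 0.0, 0.1]]
```

>>> apply_moves(deltas=[[0.13, 0, -0.15, 0, 0, 0, 0.1], [0.13, 0, -0.15, 0, 0, 0, 0.1], [0.45, -0.02, -0.34, 0, 0, 0, 0.1], [0.45, -0.02, -0.34, 0, 0, 0, 0.1], [0.45, -0.02, -0.34, 0, 0, 0, 0.1], [0.45, -0.02, -0.34, 0, 0, 0, 0.1], [0.45, -0.02, -0.34, 0, 0, 0, 0.1], [0.29, -0.59, 0.24, 0, 0, 0, 0.1]])

```text
time: 20.8
tool_pos: [512.0, -120.9, 149.0]
tcp_rot: [179.5, -40.2, 15.2]
ft_force: [-0.3, 0.6, -2.9]
finger_gap: 31.7
grip_force: 20.9
```

>>> apply_moves(deltas=[[0.29, -0.59, 0.24, 0, 0, 0, 0.1], [0.29, -0.59, 0.24, 0, 0, 0, 0.1], [0.29, -0.59, 0.24, 0, 0, 0, 0.1], [0.29, -0.59, 0.24, 0, 0, 0, 0.1], [0.29, -0.59, 0.24, 0, 0, 0, 0.1], [0.29, -0.59, 0.24, 0, 0, 0, 0.1], [0.04, -0.7, 0.4, 0, 0, 0, 0.1], [0.04, -0.7, 0.4, 0, 0, 0, 0.1]])

```text
time: 21.8
tool_pos: [554.6, 46.5, 129.8]
tcp_rot: [179.8, -40.1, 15.2]
ft_force: [-0.4, 0.2, -2.6]
finger_gap: 31.5
grip_force: 20.9
```

>>> apply_moves(deltas=[[0.04, -0.7, 0.4, 0, 0, 0, 0.1], [0.04, -0.7, 0.4, 0, 0, 0, 0.1], [0.04, -0.7, 0.4, 0, 0, 0, 0.1], [0, 0, 0, 0, 0, 0, 0.1]])

```text
time: 22.3
tool_pos: [562.3, 114.7, 103.2]
tcp_rot: [179.8, -39.9, 15.3]
ft_force: [-0.6, 0.4, -1.4]
finger_gap: 31.6
grip_force: 20.9
```

Run:
```python
from kin import *
s=sense(); p=s['tool_pos'];print(s['joint_pos'].round(1),p,s['tcp_rot'],s['ft_force'],s['finger_gap'])
print(rot(15.2,40).apply([3,0,0]))
plan([((626.6,112.8,97),15.2,40.1,14),((626.6,112.8,66.5),15.2,40.1,5)],.1)
```

```text
[  0.9 -20.4 135.6  20.2  27.1  60.7] [562.34370272 114.69422092 103.20663822] [179.82757105 -39.92589931  15.2931308 ] [-0.55371569  0.39345731 -1.42145849] 31.57803885206987
[2.21773657 0.60254569 1.92836283]
[[0.29, 0.12, 0.3, 0.0, 0.01, 0.0, 0.1], [0.29, 0.12, 0.3, 0.0, 0.01, 0.0, 0.1], [0.29, 0.12, 0.3, 0.0, 0.01, 0.0, 0.1], [0.29, 0.12, 0.3, 0.0, 0.01, 0.0, 0.1], [0.29, 0.12, 0.3, 0.0, 0.01, 0.0, 0.1], [-0.09, 0.0, 0.11, 0.0, 0.0, 0.0, 0.1], [-0.09, 0.0, 0.11, 0.0, 0.0, 0.0, 0.1], [-0.09, 0.0, 0.11, 0.0, 0.0, 0.0, 0.1]]
[[-0.09, 0.0, 0.11, 0.0, 0.0, 0.0, 0.1], [-0.09, 0.0, 0.11, 0.0, 0.0, 0.0, 0.1], [-0.09, 0.0, 0.11, 0.0, 0.0, 0.0, 0.1], [-0.09, 0.0, 0.11, 0.0, 0.0, 0.0, 0.1]]
```

>>> apply_moves(deltas=[[0.29, 0.12, 0.3, 0, 0, 0, 0.1], [0.29, 0.12, 0.3, 0, 0, 0, 0.1], [0.29, 0.12, 0.3, 0, 0, 0, 0.1], [0.29, 0.12, 0.3, 0, 0, 0, 0.1], [0.29, 0.12, 0.3, 0, 0, 0, 0.1], [-0.09, 0, 0.11, 0, 0, 0, 0.1], [-0.09, 0, 0.11, 0, 0, 0, 0.1], [-0.09, 0, 0.11, 0, 0, 0, 0.1]])

```text
time: 23.3
tool_pos: [627.6, 111.9, 84.3]
tcp_rot: [179.8, -40.0, 15.2]
ft_force: [-0.2, 0.4, -1.7]
finger_gap: 31.7
grip_force: 20.9
```

>>> apply_moves(deltas=[[-0.09, 0, 0.11, 0, 0, 0, 0.1], [-0.09, 0, 0.11, 0, 0, 0, 0.1], [-0.09, 0, 0.11, 0, 0, 0, 0.1], [-0.05, 0, 0.06, 0, 0, 0, 0.1], [0, 0, 0, 0, 0, 0, 0.1]])

```text
time: 23.92
tool_pos: [628.3, 112.0, 69.5]
tcp_rot: [179.8, -40.0, 15.2]
ft_force: [-0.2, 0.2, -2.5]
finger_gap: 31.5
grip_force: 20.9
```

>>> apply_moves(deltas=[[-0.02, 0, 0.026, 0, 0, 0, 0.1], [-0.02, 0, 0.026, 0, 0, 0, 0.1], [0, 0, 0, 0, 0, 0, 0.1]])

```text
time: 24.3
tool_pos: [628.5, 112.1, 67.9]
tcp_rot: [179.8, -40.0, 15.2]
ft_force: [-0.5, 0.1, -2.0]
finger_gap: 31.3
grip_force: 20.9
```

>>> apply_moves(deltas=[[-0.02, 0, 0.026, 0, 0, 0, 0.1], [-0.02, 0, 0.026, 0, 0, 0, 0.1], [-0.02, 0, 0.026, 0, 0, 0, 0.1], [-0.02, 0, 0.026, 0, 0, 0, 0.1], [0, 0, 0, 0, 0, 0, 0.1]])

```text
time: 24.92
tool_pos: [628.6, 112.1, 63.8]
tcp_rot: [179.8, -40.0, 15.2]
ft_force: [-0.3, 0.7, -2.6]
finger_gap: 31.5
grip_force: 20.9
```

>>> apply_moves(deltas=[[-0.02, 0, 0.026, 0, 0, 0, 0.1], [-0.01, 0, 0.013, 0, 0, 0, 0.1], [0, 0, 0, 0, 0, 0, 0.1]])

```text
time: 25.3
tool_pos: [628.7, 112.1, 62.4]
tcp_rot: [179.8, -40.0, 15.2]
ft_force: [0.2, 0.3, -1.5]
finger_gap: 31.7
grip_force: 20.9
```

>>> apply_moves(deltas=[[-0.02, 0, 0.026, 0, 0, 0, 0.1], [-0.01, 0, 0.013, 0, 0, 0, 0.1], [0, 0, 0, 0, 0, 0, 0.1]])

```text
time: 25.68
tool_pos: [629.5, 112.2, 61.9]
tcp_rot: [179.8, -40.1, 15.2]
ft_force: [-2.2, 0.5, 3.7]
finger_gap: 31.3
grip_force: 21.2
```

>>> apply_moves(deltas=[[0, 0, 0, 0, 0, 0, 0.4], [0, 0, 0, 0, 0, 0, 0.5], [0, 0, 0, 0, 0, 0, 0.65], [0, 0, 0, 0, 0, 0, 0.75]])

```text
time: 26.18
tool_pos: [628.7, 112.1, 60.9]
tcp_rot: [179.8, -40.0, 15.2]
ft_force: [1.0, 0.6, -0.4]
finger_gap: 64.3
grip_force: 0.0
```

>>> apply_moves(deltas=[[0, 0, -0.4, 0, 0, 0, 0.75], [0, 0, -0.7, 0, 0, 0, 0.8], [0, 0, -0.9, 0, 0, 0, 0.8], [0, 0, -0.9, 0, 0, 0, 0.8], [0, 0, -0.9, 0, 0, 0, 0.8]])

```text
time: 26.8
tool_pos: [557.3, 93.1, 148.8]
tcp_rot: [179.8, -40.0, 15.2]
ft_force: [1.0, 0.1, -0.2]
finger_gap: 68.3
grip_force: 0.0
```

Run:
```python
from kin import *
import cv2
x=fit().x; s=sense(); print(s['joint_pos'].round(1),s['tool_pos'],s['ft_force'])
t=snapshot('top')[:,:,::-1];u=snapshot('scene')[:,:,::-1]
a=cv2.resize(t[125:195,180:370],(0,0),fx=4,fy=4,interpolation=cv2.INTER_CUBIC)
b=cv2.resize(t[195:245,270:320],None,fx=6,fy=6,interpolation=cv2.INTER_CUBIC)
c=cv2.resize(u[150:250,240:400],None,fx=2.87,fy=3,interpolation=cv2.INTER_CUBIC)
b=np.hstack([b,c]); cv2.imwrite('pics/c6.png',np.vstack([a,b[:,:760]])); print(a.shape,b.shape)
for T in(35,30,25,20,15):
 for h in(11,5):
  q=s['joint_pos'];o=[]
  for c,z in(((500,-16),110),((487,-16),56)):
    q,_=ik(x,np.r_[c,z]+rot(h,T).apply([0,0,5]),rot(h,T),q); o.append(q.round(0))
  print(T,h,*o)
for X in(510,520,530,540):
 for Y in(-16,-60,-92):
  q,_=ik(x,np.r_[X,Y,56]+rot(11,40).apply([0,0,5]),rot(11,40),s['joint_pos']);print(X,Y,q.round(0))
```

```text
[ -2.7 -27.6 135.4  19.7  35.1  59.8] [557.31038334  93.14752284 148.80189741] [ 0.96520575  0.08841559 -0.1876875 ]Traceback (most recent call last):
  File "<stdin>", line 8, in <module>
    return _nx.concatenate(arrs, 0, dtype=dtype, casting=casting)
           ~~~~~~~~~~~~~~~^^^^^^^^^^^^^^^^^^^^^^^^^^^^^^^^^^^^^^^
ValueError: all the input array dimensions except for the concatenation axis must match exactly, but along dimension 1, the array at index 0 has size 760 and the array at index 1 has size 759
```

Run:
```python
from kin import *
import cv2
x=fit().x; s=sense()
t=snapshot('top')[:,:,::-1];u=snapshot('scene')[:,:,::-1]
a=cv2.resize(t[125:195,180:370],(760,280),interpolation=cv2.INTER_CUBIC)
b=cv2.resize(t[195:245,270:320],(300,300),interpolation=cv2.INTER_CUBIC)
c=cv2.resize(u[150:250,240:400],(460,300),interpolation=cv2.INTER_CUBIC)
cv2.imwrite('pics/c6.png',np.vstack([a,np.hstack([b,c])]))
for T in(35,30,25,20,15):
 for h in(11,5):
  q=s['joint_pos'];o=[]
  for c,z in(((500,-16),110),((487,-16),56)):
    q,_=ik(x,np.r_[c,z]+rot(h,T).apply([0,0,5]),rot(h,T),q); o.append(q.round(0))
  print(T,h,*o)
for X in(510,520,530,540):
 for Y in(-16,-60,-92):
  q,_=ik(x,np.r_[X,Y,56]+rot(11,40).apply([0,0,5]),rot(11,40),s['joint_pos']);print(X,Y,q.round(0))
```

```text
35 11 [-19. -33. 141.  25.  43.  45.] [-20. -28. 145.  30.  36.  38.]
35 5 [-16. -34. 142.  19.  40.  58.] [-17. -30. 146.  23.  33.  52.]
30 11 [-17. -28. 137.  19.  46.  52.] [-18. -24. 141.  22.  39.  47.]
30 5 [-14. -30. 138.  14.  44.  63.] [-15. -26. 141.  16.  37.  59.]
25 11 [-15. -24. 132.  14.  50.  57.] [-16. -21. 136.  16.  43.  53.]
25 5 [-13. -25. 133.  10.  49.  67.] [-13. -21. 137.  12.  41.  64.]
20 11 [-13. -20. 128.  10.  54.  61.] [-14. -17. 132.  11.  47.  59.]
20 5 [-12. -20. 128.   7.  53.  70.] [-12. -17. 132.   8.  46.  68.]
15 11 [-12. -15. 123.   7.  58.  64.] [-12. -12. 127.   7.  52.  63.]
15 5 [-10. -16. 124.   5.  58.  73.] [-11. -13. 128.   5.  51.  71.]
510 -16 [-21. -24. 145.  42.  31.  27.]
510 -60 [-29. -22. 143.  46.  35.  17.]
510 -92 [-34. -19. 141.  48.  37.  11.]
520 -16 [-21. -22. 143.  42.  30.  27.]
520 -60 [-28. -19. 141.  46.  34.  17.]
520 -92 [-33. -17. 139.  49.  37.  11.]
530 -16 [-20. -20. 142.  43.  29.  27.]
530 -60 [-27. -17. 140.  47.  33.  17.]
530 -92 [-32. -15. 138.  49.  36.  12.]
540 -16 [-19. -17. 140.  43.  28.  27.]
540 -60 [-26. -15. 138.  47.  32.  17.]
540 -92 [-31. -13. 136.  49.  35.  12.]
```

View pics/c6.png

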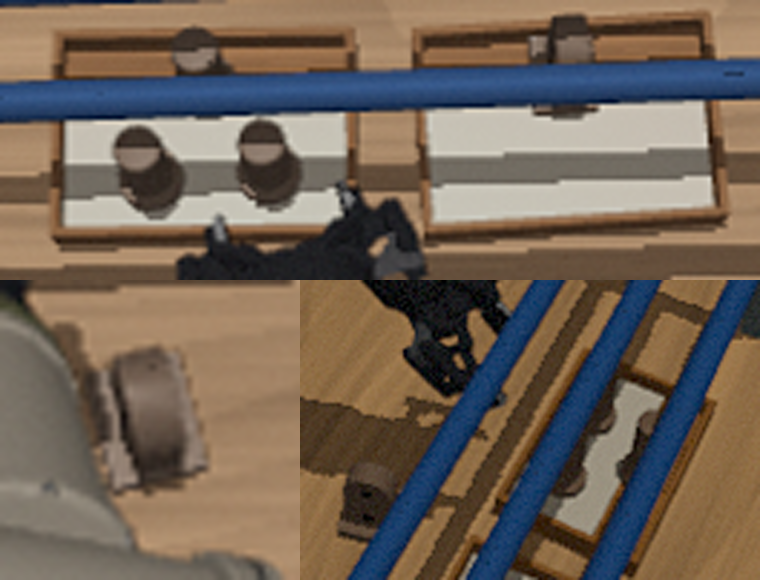

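Both stems, at (135,150) and (262,145), stand upright in the round tray. The bracket is reachable at 30° tilt, and that still clears the front pipe by about 15 mm.

Run:
```python
from kin import *
x=fit().x; s=sense()
G=lambda c,z:np.r_[c,z]+rot(11,30).apply([0,0,5])
for c,z in(((502,-16),125),((487,-16),51),((495,-16),95),((550,-60),88),((622,-92),88),((622,-92),62)):
  q,_=ik(x,G(c,z),rot(11,30),s['joint_pos']);print(c,z,q.round(1))
plan([(G((502,-16),130),11,30),(G((487,-16),51),11,30,14)],.8)
```

```text
(502, -16) 125 [-17.1 -29.5 135.8  18.5  48.2  52.6]
(487, -16) 51 [-17.9 -23.7 140.7  22.9  38.5  46.1]
(495, -16) 95 [-17.5 -27.9 138.2  19.9  44.5  50.3]
(550, -60) 88 [-21.2 -13.7 128.7  23.7  41.5  43.1]
(622, -92) 88 [-21.7  -0.4 116.7  24.6  40.5  41.8]
(622, -92) 62 [-21.7   2.3 117.2  26.3  37.6  39.6]
[[-0.51, 0.61, -0.23, -0.09, -0.44, 0.15, 0.8], [-0.51, 0.61, -0.2, -0.09, -0.44, 0.15, 0.8], [-0.51, 0.62, -0.18, -0.09, -0.44, 0.15, 0.8], [-0.51, 0.63, -0.16, -0.09, -0.44, 0.15, 0.8], [-0.51, 0.64, -0.13, -0.09, -0.44, 0.15, 0.8], [-0.29, -0.02, 0.34, 0.0, 0.0, 0.0, 0.8], [-0.29, -0.02, 0.34, 0.0, 0.0, 0.0, 0.8], [-0.29, -0.02, 0.34, 0.0, 0.0, 0.0, 0.8]]
[[-0.29, -0.02, 0.34, 0.0, 0.0, 0.0, 0.8], [-0.29, -0.02, 0.34, 0.0, 0.0, 0.0, 0.8], [-0.29, -0.02, 0.34, 0.0, 0.0, 0.0, 0.8]]
```

>>> apply_moves(deltas=[[-0.51, 0.61, -0.23, -0.09, -0.44, 0.15, 0.8], [-0.51, 0.61, -0.2, -0.09, -0.44, 0.15, 0.8], [-0.51, 0.62, -0.18, -0.09, -0.44, 0.15, 0.8], [-0.51, 0.63, -0.16, -0.09, -0.44, 0.15, 0.8], [-0.51, 0.64, -0.13, -0.09, -0.44, 0.15, 0.8], [0, 0, 0, 0, 0, 0, 0.8]])

```text
time: 27.75
tool_pos: [503.6, -16.4, 123.6]
tcp_rot: [-179.8, -29.8, 10.9]
ft_force: [1.5, -0.5, -0.4]
finger_gap: 68.4
grip_force: 0.0
```

Run:
```python
from kin import *
s=sense();print(s['joint_pos'].round(1),s['tool_pos'],s['tcp_rot'])
G=lambda c,z:np.r_[c,z]+rot(11,30).apply([0,0,5])
plan([(G((487,-16),51),11,30,14)],.8)
```

```text
[-17.4 -29.7 135.6  18.5  48.9  52.6] [503.61660973 -16.35937035 123.60082602] [-179.8002681   -29.83931224   10.85440663]
[[-0.28, -0.02, 0.33, -0.0, 0.01, -0.0, 0.8], [-0.28, -0.02, 0.33, -0.0, 0.01, -0.0, 0.8], [-0.28, -0.02, 0.33, -0.0, 0.01, -0.0, 0.8], [-0.28, -0.02, 0.33, -0.0, 0.01, -0.0, 0.8], [-0.28, -0.02, 0.33, -0.0, 0.01, -0.0, 0.8], [-0.28, -0.02, 0.33, -0.0, 0.01, -0.0, 0.8]]
```

>>> apply_moves(deltas=[[-0.28, -0.02, 0.33, 0, 0.01, 0, 0.8], [-0.28, -0.02, 0.33, 0, 0, 0, 0.8], [-0.28, -0.02, 0.33, 0, 0, 0, 0.8], [-0.28, -0.02, 0.33, 0, 0, 0, 0.8], [-0.28, -0.02, 0.33, 0, 0, 0, 0.8], [-0.28, -0.02, 0.33, 0, 0, 0, 0.7], [0, 0, 0, 0, 0, 0, 0.55], [0, 0, 0, 0, 0, 0, 0.42]])

```text
time: 28.75
tool_pos: [489.8, -14.7, 48.7]
tcp_rot: [-179.9, -30.0, 11.0]
ft_force: [-0.5, -0.2, -0.1]
finger_gap: 36.0
grip_force: 0.0
```

>>> apply_moves(deltas=[[0, 0, 0, 0, 0, 0, 0.36], [0, 0, 0, 0, 0, 0, 0.32], [0, 0, 0, 0, 0, 0, 0.28], [0, 0, 0, 0, 0, 0, 0.24], [0, 0, 0, 0, 0, 0, 0.15], [0, 0, 0, 0, 0, 0, 0.05]])

```text
time: 29.5
tool_pos: [489.8, -14.6, 48.8]
tcp_rot: [-179.9, -30.0, 11.0]
ft_force: [-1.2, 1.2, 5.1]
finger_gap: 21.5
grip_force: 20.8
```

Run:
```python
from kin import *
s=sense();p=s['tool_pos'];print(s['joint_pos'].round(1),p,s['tcp_rot'],s['ft_force'],s['wrist_torque'])
o=rot(11,30).apply([0,0,5])[:2]
plan([(p+[0,0,12],11,30,6),((510,-25,p[2]+36),11,30,12),((560,-75,p[2]+36),11,30,14),((622+o[0],-92+o[1],p[2]+36),11,30,14),((622+o[0],-92+o[1],p[2]+22),11,30,5)],.05)
```

```text
[-17.9 -24.  140.6  22.9  38.9  46.3] [489.78078154 -14.61761758  48.77269347] [-179.88148183  -30.03541869   10.99361564] [-1.15132273  1.21580879  5.08401707] [0.10826157 0.1458119  0.11118798]
[[0.1, -0.0, -0.17, -0.01, -0.0, -0.0, 0.05], [0.1, -0.0, -0.17, -0.01, -0.0, -0.0, 0.05], [0.31, 0.16, -0.13, 0.0, 0.0, 0.0, 0.05], [0.31, 0.16, -0.13, 0.0, 0.0, 0.0, 0.05], [0.31, 0.16, -0.13, 0.0, 0.0, 0.0, 0.05], [0.19, 0.33, 0.11, 0.0, 0.0, 0.0, 0.05], [0.19, 0.33, 0.11, 0.0, 0.0, 0.0, 0.05], [0.19, 0.33, 0.11, 0.0, 0.0, 0.0, 0.05]]
[[0.19, 0.33, 0.11, 0.0, 0.0, 0.0, 0.05], [0.19, 0.33, 0.11, 0.0, 0.0, 0.0, 0.05], [0.19, 0.33, 0.11, 0.0, 0.0, 0.0, 0.05], [0.35, 0.19, 0.2, 0.0, 0.0, 0.0, 0.05], [0.35, 0.19, 0.2, 0.0, 0.0, 0.0, 0.05], [0.35, 0.19, 0.2, 0.0, 0.0, 0.0, 0.05], [0.35, 0.19, 0.2, 0.0, 0.0, 0.0, 0.05], [0.35, 0.19, 0.2, 0.0, 0.0, 0.0, 0.05]]
[[-0.08, 0.0, 0.13, 0.0, 0.0, 0.0, 0.05], [-0.08, 0.0, 0.13, 0.0, 0.0, 0.0, 0.05], [-0.08, 0.0, 0.13, 0.0, 0.0, 0.0, 0.05]]
```

>>> apply_moves(deltas=[[0.1, 0, -0.17, 0, 0, 0, 0.05], [0.1, 0, -0.17, 0, 0, 0, 0.05], [0.31, 0.16, -0.13, 0, 0, 0, 0.05], [0.31, 0.16, -0.13, 0, 0, 0, 0.05], [0.31, 0.16, -0.13, 0, 0, 0, 0.05], [0.19, 0.33, 0.11, 0, 0, 0, 0.05], [0.19, 0.33, 0.11, 0, 0, 0, 0.05], [0.19, 0.33, 0.11, 0, 0, 0, 0.05]])

```text
time: 30.5
tool_pos: [536.0, -51.2, 84.2]
tcp_rot: [-179.9, -30.0, 11.0]
ft_force: [-0.7, -0.9, -1.0]
finger_gap: 21.8
grip_force: 20.1
```

>>> apply_moves(deltas=[[0.19, 0.33, 0.11, 0, 0, 0, 0.05], [0.19, 0.33, 0.11, 0, 0, 0, 0.05], [0.19, 0.33, 0.11, 0, 0, 0, 0.05], [0, 0, 0, 0, 0, 0, 0.05]])

```text
time: 31.0
tool_pos: [561.1, -76.7, 84.3]
tcp_rot: [-179.9, -30.0, 10.9]
ft_force: [-0.5, -0.3, -0.3]
finger_gap: 21.9
grip_force: 20.1
```

Run:
```python
from kin import *
s=sense();p=s['tool_pos'];print(s['joint_pos'].round(1),p,s['tcp_rot'],s['ft_force'],s['finger_gap'])
import cv2
t=snapshot('top')[:,:,::-1];u=snapshot('scene')[:,:,::-1]
cv2.imwrite('pics/c7.png',np.hstack([cv2.resize(t[120:240,260:380],(400,400),interpolation=cv2.INTER_CUBIC),cv2.resize(u[180:330,230:380],(400,400),interpolation=cv2.INTER_CUBIC)]))
plan([((624.4,-91.5,84.5),11,30,12)],.05)
```

```text
[-23.2 -11.4 126.7  24.9  42.   40.5] [561.11116454 -76.70044751  84.27315004] [-179.8741451   -30.0091671    10.94869033] [-0.47622283 -0.29636469 -0.29893756] 21.93320801432702
[[0.29, 0.15, 0.16, -0.01, 0.0, -0.0, 0.05], [0.29, 0.15, 0.16, -0.01, 0.0, -0.0, 0.05], [0.29, 0.15, 0.16, -0.01, 0.0, -0.0, 0.05], [0.29, 0.15, 0.16, -0.01, 0.0, -0.0, 0.05], [0.29, 0.15, 0.16, -0.01, 0.0, -0.0, 0.05], [0.29, 0.15, 0.16, -0.01, 0.0, -0.0, 0.05]]
```

View pics/c7.png

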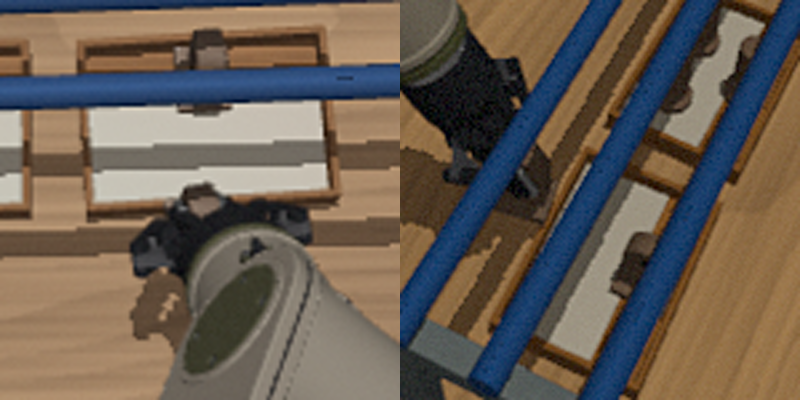

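The bracket is held upright just in front of the bracket tray, at left-half (205,195), clear of rims and pipe. Entering slowly.

>>> apply_moves(deltas=[[0.29, 0.15, 0.16, 0, 0, 0, 0.05], [0.29, 0.15, 0.16, 0, 0, 0, 0.05], [0.29, 0.15, 0.16, 0, 0, 0, 0.05], [0.29, 0.15, 0.16, 0, 0, 0, 0.05], [0, 0, 0, 0, 0, 0, 0.05]])

```text
time: 31.72
tool_pos: [603.8, -86.2, 85.1]
tcp_rot: [-179.9, -30.0, 11.0]
ft_force: [0.2, -0.2, -0.5]
finger_gap: 22.1
grip_force: 20.1
```

>>> apply_moves(deltas=[[0.25, 0.13, 0.14, 0, 0, 0, 0.05], [0.25, 0.13, 0.14, 0, 0, 0, 0.05], [0, 0, 0, 0, 0, 0, 0.05]])

```text
time: 32.1
tool_pos: [622.1, -90.7, 85.4]
tcp_rot: [-179.9, -30.0, 11.0]
ft_force: [0.1, -0.2, -1.1]
finger_gap: 22.0
grip_force: 20.1
```

>>> apply_moves(deltas=[[-0.08, 0, 0.13, 0, 0, 0, 0.05], [-0.08, 0, 0.13, 0, 0, 0, 0.05], [-0.06, 0, 0.1, 0, 0, 0, 0.05], [0, 0, 0, 0, 0, 0, 0.05]])

```text
time: 32.6
tool_pos: [621.6, -90.5, 73.2]
tcp_rot: [-179.9, -30.1, 11.0]
ft_force: [-0.1, 1.5, 4.0]
finger_gap: 21.9
grip_force: 20.7
```

Contact came early, with the foot about 24 mm up, so it is likely sitting on the front rim. I'll lift and move inward and sideways, away from the sample.

>>> apply_moves(deltas=[[0.04, 0, -0.07, 0, 0, 0, 0.05], [0.08, 0, -0.13, 0, 0, 0, 0.05], [0.06, 0, -0.1, 0, 0, 0, 0.05], [0, 0, 0, 0, 0, 0, 0.05]])

```text
time: 33.1
tool_pos: [621.4, -90.5, 83.4]
tcp_rot: [-179.9, -30.0, 11.0]
ft_force: [-0.4, -0.5, -0.4]
finger_gap: 21.9
grip_force: 20.1
```

Run:
```python
from kin import *
s=sense();p=s['tool_pos'];print(p,s['tcp_rot'],s['ft_force'],s['finger_gap'])
import cv2
t=snapshot('top')[:,:,::-1];u=snapshot('scene')[:,:,::-1]
cv2.imwrite('pics/c8.png',np.hstack([cv2.resize(t[120:220,265:365],(400,400),interpolation=cv2.INTER_CUBIC),cv2.resize(u[210:310,250:350],(400,400),interpolation=cv2.INTER_CUBIC)]))
plan([((631,-50,p[2]),11,30.1,8)],.05)
print((proj('scene',[[580,-92,26],[586,-92,26],[619,-91,36],[619,-91,116]])-[250,210])*4)
print((proj('scene',[[586,-140,26],[586,-40,26],[720,-185,26]])-[250,210])*4)
```

```text
[621.41925655 -90.54025986  83.42295269] [-179.89765798  -30.03383406   11.00080471] [-0.36672196 -0.47702681 -0.42369543] 21.910201940977505
[[0.08, -0.21, 0.05, -0.0, 0.0, -0.0, 0.05], [0.08, -0.21, 0.05, -0.0, 0.0, -0.0, 0.05], [0.08, -0.21, 0.05, -0.0, 0.0, -0.0, 0.05], [0.08, -0.21, 0.05, -0.0, 0.0, -0.0, 0.05], [0.08, -0.21, 0.05, -0.0, 0.0, -0.0, 0.05], [0.08, -0.21, 0.05, -0.0, 0.0, -0.0, 0.05]]
[[123.4695411  217.50914307]
 [132.04773601 221.71556912]
 [181.06005112 236.10124315]
 [185.71953439 169.46895832]]
[[ 93.61402111 284.25829228]
 [171.5738296  157.36262265]
 [262.56282109 453.79315347]]
```

View pics/c8.png

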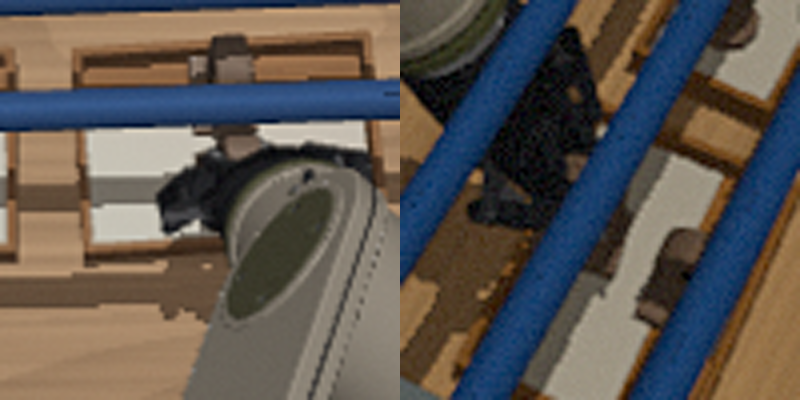

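The bracket is in the air above the plaster, close in x to the sample at left-half (225,140). The spot 40 mm to the left and 9 mm farther in has more room.

>>> apply_moves(deltas=[[0.08, -0.21, 0.05, 0, 0, 0, 0.05], [0.08, -0.21, 0.05, 0, 0, 0, 0.05], [0.08, -0.21, 0.05, 0, 0, 0, 0.05], [0.08, -0.21, 0.05, 0, 0, 0, 0.05], [0.08, -0.21, 0.05, 0, 0, 0, 0.05], [0.08, -0.21, 0.05, 0, 0, 0, 0.05], [0, 0, 0, 0, 0, 0, 0.05]])

```text
time: 34.08
tool_pos: [630.6, -49.4, 82.4]
tcp_rot: [-179.9, -30.0, 11.0]
ft_force: [0.5, -0.7, -1.3]
finger_gap: 21.6
grip_force: 20.1
```

>>> apply_moves(deltas=[[-0.05, 0, 0.087, 0, 0, 0, 0.05], [-0.05, 0, 0.087, 0, 0, 0, 0.05], [-0.03, 0, 0.058, 0, 0, 0, 0.05], [0, 0, 0, 0, 0, 0, 0.05]])

```text
time: 34.58
tool_pos: [630.4, -50.1, 74.0]
tcp_rot: [-179.8, -30.0, 11.0]
ft_force: [0.5, -0.4, -1.0]
finger_gap: 21.7
grip_force: 20.1
```

>>> apply_moves(deltas=[[-0.017, 0, 0.029, 0, 0, 0, 0.05], [-0.017, 0, 0.029, 0, 0, 0, 0.05], [0, 0, 0, 0, 0, 0, 0.05]])

```text
time: 34.95
tool_pos: [630.6, -50.0, 72.3]
tcp_rot: [-179.9, -30.0, 11.0]
ft_force: [0.4, 0.1, -1.1]
finger_gap: 21.4
grip_force: 20.1
```

>>> apply_moves(deltas=[[-0.017, 0, 0.029, 0, 0, 0, 0.05], [-0.017, 0, 0.029, 0, 0, 0, 0.05], [0, 0, 0, 0, 0, 0, 0.05]])

```text
time: 35.33
tool_pos: [630.5, -50.0, 70.2]
tcp_rot: [-179.9, -30.0, 11.0]
ft_force: [0.3, -0.2, -1.3]
finger_gap: 21.7
grip_force: 20.1
```

>>> apply_moves(deltas=[[-0.017, 0, 0.029, 0, 0, 0, 0.05], [-0.017, 0, 0.029, 0, 0, 0, 0.05], [0, 0, 0, 0, 0, 0, 0.05]])

```text
time: 35.7
tool_pos: [630.5, -50.0, 68.2]
tcp_rot: [-179.9, -30.0, 11.0]
ft_force: [-0.9, 0.6, -0.5]
finger_gap: 21.7
grip_force: 20.1
```

>>> apply_moves(deltas=[[-0.017, 0, 0.029, 0, 0, 0, 0.05], [-0.008, 0, 0.015, 0, 0, 0, 0.05], [0, 0, 0, 0, 0, 0, 0.05]])

```text
time: 36.08
tool_pos: [630.6, -50.0, 66.8]
tcp_rot: [-179.9, -30.0, 11.0]
ft_force: [0.6, -0.3, -1.0]
finger_gap: 21.9
grip_force: 20.1
```

>>> apply_moves(deltas=[[-0.017, 0, 0.029, 0, 0, 0, 0.05], [-0.008, 0, 0.015, 0, 0, 0, 0.05], [0, 0, 0, 0, 0, 0, 0.05]])

```text
time: 36.45
tool_pos: [630.6, -50.0, 65.2]
tcp_rot: [-179.9, -30.0, 11.0]
ft_force: [0.6, 0.1, -1.1]
finger_gap: 21.9
grip_force: 20.1
```

>>> apply_moves(deltas=[[-0.017, 0, 0.029, 0, 0, 0, 0.05], [-0.008, 0, 0.015, 0, 0, 0, 0.05], [0, 0, 0, 0, 0, 0, 0.05]])

```text
time: 36.83
tool_pos: [630.6, -50.0, 63.7]
tcp_rot: [-179.9, -30.0, 11.0]
ft_force: [-0.0, -0.8, -1.0]
finger_gap: 21.6
grip_force: 20.1
```

>>> apply_moves(deltas=[[-0.017, 0, 0.029, 0, 0, 0, 0.05], [-0.008, 0, 0.015, 0, 0, 0, 0.05], [0, 0, 0, 0, 0, 0, 0.05]])

```text
time: 37.2
tool_pos: [630.6, -49.9, 62.2]
tcp_rot: [-179.9, -30.0, 11.0]
ft_force: [-0.2, -0.5, -0.8]
finger_gap: 21.6
grip_force: 20.1
```

>>> apply_moves(deltas=[[-0.017, 0, 0.029, 0, 0, 0, 0.05], [-0.008, 0, 0.015, 0, 0, 0, 0.05], [0, 0, 0, 0, 0, 0, 0.05]])

```text
time: 37.58
tool_pos: [630.6, -49.9, 60.7]
tcp_rot: [-179.9, -30.0, 11.0]
ft_force: [-0.4, -0.7, -0.5]
finger_gap: 21.9
grip_force: 20.1
```

>>> apply_moves(deltas=[[-0.017, 0, 0.029, 0, 0, 0, 0.05], [-0.008, 0, 0.015, 0, 0, 0, 0.05], [0, 0, 0, 0, 0, 0, 0.05]])

```text
time: 37.95
tool_pos: [630.6, -49.9, 59.1]
tcp_rot: [-179.9, -30.0, 11.0]
ft_force: [0.5, 0.4, -0.8]
finger_gap: 21.9
grip_force: 20.1
```

>>> apply_moves(deltas=[[-0.017, 0, 0.029, 0, 0, 0, 0.05], [-0.008, 0, 0.015, 0, 0, 0, 0.05], [0, 0, 0, 0, 0, 0, 0.05]])

```text
time: 38.33
tool_pos: [630.7, -50.0, 57.6]
tcp_rot: [-179.9, -30.0, 11.0]
ft_force: [-0.6, -0.0, -0.3]
finger_gap: 21.8
grip_force: 20.1
```

>>> apply_moves(deltas=[[-0.017, 0, 0.029, 0, 0, 0, 0.05], [0, 0, 0, 0, 0, 0, 0.05]])

```text
time: 38.58
tool_pos: [631.3, -50.1, 57.4]
tcp_rot: [-179.9, -30.1, 11.0]
ft_force: [-1.0, 1.1, 3.2]
finger_gap: 21.8
grip_force: 20.6
```

Floor felt at about 9 mm. Releasing and withdrawing.

>>> apply_moves(deltas=[[0, 0, 0, 0, 0, 0, 0.3], [0, 0, 0, 0, 0, 0, 0.4], [0, 0, 0, 0, 0, 0, 0.55], [0, 0, 0, 0, 0, 0, 0.6], [0, 0, 0, 0, 0, 0, 0.6]])

```text
time: 39.2
tool_pos: [630.7, -50.0, 56.7]
tcp_rot: [-179.9, -30.0, 11.0]
ft_force: [0.6, -0.0, 0.6]
finger_gap: 51.2
grip_force: 0.0
```

>>> apply_moves(deltas=[[0, 0, -0.4, 0, 0, 0, 0.6], [0, 0, -0.7, 0, 0, 0, 0.6], [0, 0, -0.9, 0, 0, 0, 0.6], [-0.2, 0, -0.9, 0, 0, 0, 0.6], [-0.8, 0, -0.6, 0, 0, 0, 0.6], [-0.9, 0, -0.4, 0, 0, 0, 0.6], [0, 0, 0, 0, 0, 0, 0.6]])

```text
time: 40.08
tool_pos: [523.4, -71.1, 129.6]
tcp_rot: [-179.9, -30.0, 10.9]
ft_force: [0.2, -0.1, -0.5]
finger_gap: 51.4
grip_force: 0.0
```

Run:
```python
from kin import *
s=sense();print(s['time'],s['joint_pos'].round(1),s['tool_pos'],s['ft_force'],abs(s['qd']).max())
import cv2
t=snapshot('top')[:,:,::-1];u=snapshot('scene')[:,:,::-1]
cv2.imwrite('pics/c9.png',np.hstack([cv2.resize(t[120:240,180:370],(400,253),interpolation=cv2.INTER_CUBIC),cv2.resize(u[180:330,230:380],(400,253),interpolation=cv2.INTER_CUBIC)]))
```

```text
40.075 [-24.7 -23.5 130.8  22.5  49.9  43.2] [523.43114007 -71.12554627 129.5937466 ] [ 0.17833884 -0.09915804 -0.49648211] 3.0792556866931613
```

View pics/c9.png

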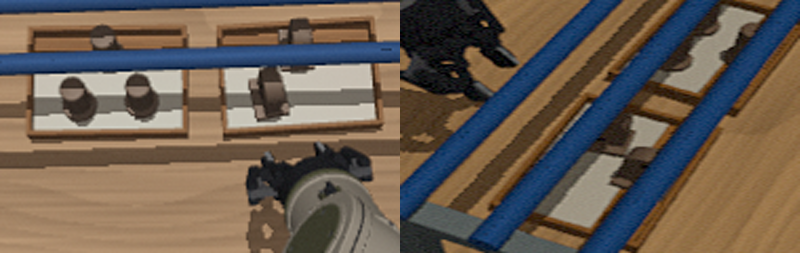

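All three pieces stand upright in the correct trays: the stems at (75,95) and (138,95), the bracket at (268,95). The arm is clear of everything, so I'm handing in.

>>> apply_moves(deltas=[[0, 0, 0, 0, 0, 0, 0.6], [0, 0, 0, 0, 0, 0, 0.6], [0, 0, 0, 0, 0, 0, 0.6]])

```text
time: 40.55
tool_pos: [525.0, -70.6, 129.4]
tcp_rot: [-179.8, -30.0, 11.0]
ft_force: [0.4, -0.6, 0.6]
finger_gap: 51.3
grip_force: 0.0
```

```bash
python3 -c "
from bench import *
print(hand_in())"
```

```text
the job is handed in; nothing more can be done
None
```

I handed the job in at about 40.6 s of the 72 s allowed; the hand-in returned no verdict. The last pictures show both stems upright in the tray with the sample stem and the bracket upright in the tray with the sample bracket, all released. The bracket touched something lightly (about 4 N), probably the tray's front rim, on its first lowering, before I moved it over and set it down.

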